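Swap full tube racks for fresh ones in a fraction collector's loader

TASK

Change the tube racks in the fraction collector: slide the lock grip fully to its open stop, draw every full (capped) rack out from under the overhang, always keeping it upright, and stand it in the white tray. Then slide each fresh rack that stands on the mat fully home under the overhang, one to a lane (any lane), and only when all racks are in place slide the lock grip across to its locked end stop. Leave the bottles and jars on the bench where they are.

Things in the scene. Friction and masses are not known exactly. Their poses are not given: they have to be found in the camera images.
- loader: dark grey rack loader, fixed. Origin at bench level; racks are pushed in along its +x. Three straight lanes along x at y = -72, 0, 72 mm, floor 20 mm above the bench, 62 mm wide between rails 10 mm wide, rail tops 35 mm above the bench. Front edge x = -120 mm; open above until x = 12 mm, then under the overhang; end stop wall face at x = 83 mm. Outside width 266 mm
- overhang (a point): middle of the overhang's front lower edge (x = 12 mm in the loader, 82 mm above the bench). The fixed overhang spans all lanes from here to x = 100 mm, top 110 mm above the bench, with a raised panel to 155 mm from x = 58 mm. Racks must be set down in the open part of a lane and slid in under it
- lane_right (a point): point on the floor of the right lane (y = -72 mm in the loader; left is +y) where a fully home rack's origin lies (x = 28 mm in the loader); axes as the loader's. A rack with its origin 83 mm before this point (at -x) is clear of the overhang by 12 mm
- lane_middle (a point): point on the floor of the middle lane (y = 0 mm in the loader; left is +y) where a fully home rack's origin lies (x = 28 mm in the loader); axes as the loader's. A rack with its origin 83 mm before this point (at -x) is clear of the overhang by 12 mm
- lane_left (a point): point on the floor of the left lane (y = 72 mm in the loader; left is +y) where a fully home rack's origin lies (x = 28 mm in the loader); axes as the loader's. A rack with its origin 83 mm before this point (at -x) is clear of the overhang by 12 mm
- lock (a joint): lock slide, m: 0 = open stop (three 8 mm steel teeth stand over the rails, lanes free), 0.036 = locked stop (a tooth mid-lane in each lane, 4 mm behind home racks, at x = -39 to -31 mm in the loader, tops 52 mm above the bench). Grows towards the loader's +y. Friction about 2 N, stays where left. A rack that is not home stops the teeth
- lock_grip (a point): top of the lock slide's aluminium grip: upright bar 18 x 18 mm, top 70 mm above the bench, at x = -160 mm in the loader, in front of the lanes, on a 12 mm high guide rail; moves along the loader's y with the slide; axes as the loader's
- tray: fixed white open tray, 190 mm (x) x 250 mm (y) outside, walls 5 mm thick and 30 mm high, floor 5 mm; origin: centre of its underside. Three racks fit side by side, at y = -77, 0 and +77 mm with their length along x
- full_a: full tube rack (white-capped tubes), at the start home in a lane. 110 mm long (x), 54 wide, ~200 g. Origin: centre of underside. Body 50 mm tall, two rows of four tubes. At its rear end (-x) an upright grip, 18 mm along x, 16 mm across y, centred at x = -46 mm, top 88 mm above the underside; pinch its 16 mm about 72 mm up. +x end goes first into a lane. None if absent
- full_b: full tube rack (white-capped tubes), at the start home in a lane. 110 mm long (x), 54 wide, ~200 g. Origin: centre of underside. Body 50 mm tall, two rows of four tubes. At its rear end (-x) an upright grip, 18 mm along x, 16 mm across y, centred at x = -46 mm, top 88 mm above the underside; pinch its 16 mm about 72 mm up. +x end goes first into a lane. None if absent
- full_c: full tube rack (white-capped tubes), at the start home in a lane. 110 mm long (x), 54 wide, ~200 g. Origin: centre of underside. Body 50 mm tall, two rows of four tubes. At its rear end (-x) an upright grip, 18 mm along x, 16 mm across y, centred at x = -46 mm, top 88 mm above the underside; pinch its 16 mm about 72 mm up. +x end goes first into a lane. None if absent
- fresh_a: fresh tube rack (open tubes), at the start on the 3 mm bench mat. 110 mm long (x), 54 wide, ~200 g. Origin: centre of underside. Body 50 mm tall, two rows of four tubes. At its rear end (-x) an upright grip, 18 mm along x, 16 mm across y, centred at x = -46 mm, top 88 mm above the underside; pinch its 16 mm about 72 mm up. +x end goes first into a lane. None if absent
- fresh_b: fresh tube rack (open tubes), at the start on the 3 mm bench mat. 110 mm long (x), 54 wide, ~200 g. Origin: centre of underside. Body 50 mm tall, two rows of four tubes. At its rear end (-x) an upright grip, 18 mm along x, 16 mm across y, centred at x = -46 mm, top 88 mm above the underside; pinch its 16 mm about 72 mm up. +x end goes first into a lane. None if absent
- fresh_c: fresh tube rack (open tubes), at the start on the 3 mm bench mat. 110 mm long (x), 54 wide, ~200 g. Origin: centre of underside. Body 50 mm tall, two rows of four tubes. At its rear end (-x) an upright grip, 18 mm along x, 16 mm across y, centred at x = -46 mm, top 88 mm above the underside; pinch its 16 mm about 72 mm up. +x end goes first into a lane. None if absent
- bottle_a: glass bottle, 70 mm across, about 120 mm tall; bystander, loose, origin at the centre of its underside
- bottle_b: glass bottle, 60 mm across, about 105 mm tall; bystander, loose, origin at the centre of its underside
- jar_a: small glass jar, 52 mm across, 55 mm tall; bystander, loose, origin at the centre of its underside
- jar_b: small amber jar, 52 mm across, 55 mm tall; bystander, loose, origin at the centre of its underside
Mind the look-alikes: they are no part of the job. What is shaped like the full_b but pink is not meant.

How it is judged (in metres and radians):
On the way, in this order (a step that is already met when the one before it is completed fails the run):
1. the lock grip is slid to its open stop (within 3 mm) (value of joint lock below 0.003 m), for 0.2 s.
2. with the lock open (within 10 mm of that stop), all full racks stand in the tray and all fresh racks are home in the lanes (x of full_a in the frame of tray between -0.075 and 0.075 m and y of full_a in the frame of tray between -0.105 and 0.105 m and z of full_a in the frame of tray between -0 and 0.015 m and angle between each of full_a, full_b, full_c's own z axis and vertical below 0.1 rad and x of full_b in the frame of tray between -0.075 and 0.075 m and y of full_b in the frame of tray between -0.105 and 0.105 m and z of full_b in the frame of tray between -0 and 0.015 m and x of full_c in the frame of tray between -0.075 and 0.075 m and y of full_c in the frame of tray between -0.105 and 0.105 m and z of full_c in the frame of tray between -0 and 0.015 m and ((x of fresh_a in the frame of lane_right above -0.0065 m and y of fresh_a in the frame of lane_right between -0.009 and 0.009 m and z of fresh_a in the frame of lane_right between -0.005 and 0.006 m) or (x of fresh_a in the frame of lane_middle above -0.0065 m and y of fresh_a in the frame of lane_middle between -0.009 and 0.009 m and z of fresh_a in the frame of lane_middle between -0.005 and 0.006 m) or (x of fresh_a in the frame of lane_left above -0.0065 m and y of fresh_a in the frame of lane_left between -0.009 and 0.009 m and z of fresh_a in the frame of lane_left between -0.005 and 0.006 m)) and angle between each of fresh_a, fresh_b, fresh_c's own z axis and vertical below 0.08 rad and ((x of fresh_b in the frame of lane_right above -0.0065 m and y of fresh_b in the frame of lane_right between -0.009 and 0.009 m and z of fresh_b in the frame of lane_right between -0.005 and 0.006 m) or (x of fresh_b in the frame of lane_middle above -0.0065 m and y of fresh_b in the frame of lane_middle between -0.009 and 0.009 m and z of fresh_b in the frame of lane_middle between -0.005 and 0.006 m) or (x of fresh_b in the frame of lane_left above -0.0065 m and y of fresh_b in the frame of lane_left between -0.009 and 0.009 m and z of fresh_b in the frame of lane_left between -0.005 and 0.006 m)) and ((x of fresh_c in the frame of lane_right above -0.0065 m and y of fresh_c in the frame of lane_right between -0.009 and 0.009 m and z of fresh_c in the frame of lane_right between -0.005 and 0.006 m) or (x of fresh_c in the frame of lane_middle above -0.0065 m and y of fresh_c in the frame of lane_middle between -0.009 and 0.009 m and z of fresh_c in the frame of lane_middle between -0.005 and 0.006 m) or (x of fresh_c in the frame of lane_left above -0.0065 m and y of fresh_c in the frame of lane_left between -0.009 and 0.009 m and z of fresh_c in the frame of lane_left between -0.005 and 0.006 m)) and value of joint lock below 0.01 m), for 0.2 s.
At the end, for the whole second after the job is handed in: Every full rack stands upright in the tray on its floor; every fresh rack is upright on a lane floor within 6.5 mm of the end stop; the lock is within 3 mm of its locked stop; all at rest (x of full_a in the frame of tray between -0.075 and 0.075 m and y of full_a in the frame of tray between -0.105 and 0.105 m and z of full_a in the frame of tray between -0 and 0.015 m and angle between each of full_a, full_b, full_c's own z axis and vertical below 0.1 rad and x of full_b in the frame of tray between -0.075 and 0.075 m and y of full_b in the frame of tray between -0.105 and 0.105 m and z of full_b in the frame of tray between -0 and 0.015 m and x of full_c in the frame of tray between -0.075 and 0.075 m and y of full_c in the frame of tray between -0.105 and 0.105 m and z of full_c in the frame of tray between -0 and 0.015 m and ((x of fresh_a in the frame of lane_right above -0.0065 m and y of fresh_a in the frame of lane_right between -0.009 and 0.009 m and z of fresh_a in the frame of lane_right between -0.005 and 0.006 m) or (x of fresh_a in the frame of lane_middle above -0.0065 m and y of fresh_a in the frame of lane_middle between -0.009 and 0.009 m and z of fresh_a in the frame of lane_middle between -0.005 and 0.006 m) or (x of fresh_a in the frame of lane_left above -0.0065 m and y of fresh_a in the frame of lane_left between -0.009 and 0.009 m and z of fresh_a in the frame of lane_left between -0.005 and 0.006 m)) and angle between each of fresh_a, fresh_b, fresh_c's own z axis and vertical below 0.08 rad and ((x of fresh_b in the frame of lane_right above -0.0065 m and y of fresh_b in the frame of lane_right between -0.009 and 0.009 m and z of fresh_b in the frame of lane_right between -0.005 and 0.006 m) or (x of fresh_b in the frame of lane_middle above -0.0065 m and y of fresh_b in the frame of lane_middle between -0.009 and 0.009 m and z of fresh_b in the frame of lane_middle between -0.005 and 0.006 m) or (x of fresh_b in the frame of lane_left above -0.0065 m and y of fresh_b in the frame of lane_left between -0.009 and 0.009 m and z of fresh_b in the frame of lane_left between -0.005 and 0.006 m)) and ((x of fresh_c in the frame of lane_right above -0.0065 m and y of fresh_c in the frame of lane_right between -0.009 and 0.009 m and z of fresh_c in the frame of lane_right between -0.005 and 0.006 m) or (x of fresh_c in the frame of lane_middle above -0.0065 m and y of fresh_c in the frame of lane_middle between -0.009 and 0.009 m and z of fresh_c in the frame of lane_middle between -0.005 and 0.006 m) or (x of fresh_c in the frame of lane_left above -0.0065 m and y of fresh_c in the frame of lane_left between -0.009 and 0.009 m and z of fresh_c in the frame of lane_left between -0.005 and 0.006 m)) and value of joint lock above 0.033 m and linear speed of each of full_a, full_b, full_c, fresh_a, fresh_b, fresh_c below 0.02 m/s); the robot touches nothing.
It fails at once if a full rack is tipped by more than 0.6 rad (angle between any of full_a, full_b, full_c's own z axis and vertical above 0.6 rad).
It fails at once if a bystander is shifted by more than 50 mm or knocked over (distance of any of bottle_a, bottle_b, jar_a, jar_b from where it was at the start of the episode above 0.05 m or angle between any of bottle_a, bottle_b, jar_a, jar_b's own z axis and vertical above 0.6 rad).
Of full_a, full_b, full_c only 2 to 3 are there at a start; the rules pass over those that are not, and their reading is None.
Of fresh_a, fresh_b, fresh_c only 2 to 3 are there at a start; the rules pass over those that are not, and their reading is None.
At some moment in a run one of fresh_a, fresh_b, fresh_c may be knocked a few centimetres aside while the robot is not near it.
It also fails if it takes over 210 s, if anything falls off the work surface, if the arm or the gripper's body presses on something with over 40 N, if the wrist force passes 120 N, or if a joint passes its speed limit or range.

ROBOT

A 7-joint arm with a two-finger parallel gripper is mounted at the origin on the work surface. World frame = base frame: x ahead of the robot, y to its left, z up, the work surface at z = 0. Lengths are in mm, angles in rad, forces in N, time in s.
With the tool pointing down it reaches from about 400 to 900 mm from the base axis. Payload 5.5 kg.
Tool frame: the origin (TCP) lies midway between the tips of the shut fingers; the grasp point (between the pads) lies 19 mm behind it (ctrl.hold_point_z is the distance from the TCP to the grasp point, in mm); z points along the fingers, x is the direction in which the jaws open and shut, and the axes are right-handed (so a half turn about z gives the same grasp; the last joint's range is limited). The gripper opens to 85 mm and grips with 20 to 120 N. Pads are 22 mm wide; open, the fingers measure 114 mm over their backs; the gripper's body (76 mm by 85 mm) begins 54 mm behind the grasp point. The pads swing forward as they close: fully open they stand 13 mm farther back than shut.
Start: joints at [1.452, 0.501, -0.427, 1.55, 0.221, 1.138, -0.21], TCP at [242.218, -603.184, 211.11] pointing down, gripper open.
Joint ranges: [-2.88, 2.88], [-0.31, 2.03], [-1.54, 1.56], [0.2, 2.42], [-1.41, 4.55], [0.19, 2.02], [-2.57, 2.57]. Speed limits (rad/s): [2.57, 2.57, 3.14, 3.14, 3.14, 3.14, 3.14].

INTERFACE

Orientations are given as a unit quaternion [x, y, z, w].
In Python, from rig import ctrl, viewer gives the robot as it stands. The module is installed in compiled form; this text tells all that it offers.
- The arm moves only by the tool carry_out, never from a script. Its argument "moves" is a list of rows, each a list of 7 numbers: the shift along the tool's x, y, z in m, then the turn, a rotation vector about the tool's x, y, z in rad, then the closure, from 0 (fully open) to 1 (shut). In form: [[dx, dy, dz, rx, ry, rz, jaw], ...]. A call has 1 to 12 rows; each row shifts and turns the commanded pose from where the row before left it, along the tool's axes as they then stand; what a row does not reach is not made up. A row lasts 1/12 s, in which the tool goes at most 41.7 mm and 7.16 degrees, less where a joint would pass 70% of its speed; a pose out of reach is approached as far as the arm can. A call is refused whole if a number of a shift passes 0.0417 or a number of a turn 0.125, either way. A call with a gripper value outside its range is refused whole. The fingers move at their own pace and stop on an object; the grip force is fixed at half the most. Time passes only in rows, so rows that do not move let the fingers close. It gives the time, the measured TCP pose, the force and the opening at its end, in the units of the state.
- ctrl.observe(): the state, without advancing time (a new reading comes with each control period).
- viewer.capture(name): name is "scene" or "top" or "wrist"; returns a dict with "img" (480x640x3 uint8, red, green, blue), "K" (3x3 intrinsics, pixels), "dist_coeffs" ([k1, k2, p1, p2, k3] as OpenCV has them; the pictures are not rectified), "camera_from_world" (4x4, takes a point from world to camera coordinates); the wrist camera has in their place "tool_from_camera" (4x4, takes a point from camera to tool coordinates, whose origin is the TCP and whose axes are the tool frame's). Camera axes: x right, y up, looking along -z (the intrinsics and any distortion apply to the point x, -y, -z); pixel columns grow to the right and rows downward; lengths in mm; the calibration is good to about 2 mm. A picture is of the moment at which its call begins: read the wrist's pose just before it. There is no depth.
- ctrl.sign_off(): hands the job in, once; it reports no verdict.
The state is a dict: "time_s": time; "joint_positions": joint angles; "joint_velocities": joint speeds; "effort": joint torques, N m; "ee_pos": TCP position; "orientation": TCP orientation; "wrist_force": force on the tool from outside, world axes, zero at the start; "ft_torque": the same for the moment, N m; "grip_width": finger opening in mm.
Only numpy, scipy, OpenCV 4.12 (cv2) and the standard library are available. Lean on these libraries where they do the work, as an engineer would, in place of code of your own. Each camera call takes 0.05 s, during which the arm holds its last target.

## Working session

There is one attempt and no reset: what is moved stays moved. The work goes in short steps, Python scripts to look and compute and a tool call to move; the robot and the scene stay as the last step left them, time stands still between calls to the robot, and variables do not carry over. Pictures are saved under pics/ and viewed, and the job is handed in when it is done.

Besides the shell and the picture viewer there is one more tool, called by a JSON object that holds its "op" and its "data", one argument or row to a line. carry_out: Moves the arm, as the interface text tells. Its arguments: {"type":"object","properties":{"moves":{"type":"array"}},"required":["moves"]}

```bash
mkdir -p pics; cat > h.py <<'E'
import numpy as np, cv2
from rig import ctrl, viewer
def snap(cam,name):
    c=viewer.capture(cam); cv2.imwrite(f'pics/{name}.png',c['img'][:,:,::-1]); 
    np.savez(f'pics/{name}.npz',**{k:v for k,v in c.items()}); return c
E
python3 - <<'E'
from h import *
print(ctrl.observe())
for n in ['scene','top','wrist']:
    c=snap(n,n+'0'); print(n,c['K'].tolist() if hasattr(c['K'],'tolist') else c['K'],c['dist_coeffs'],c.get('camera_from_world',c.get('tool_from_camera')))
E
```

```text
{'time_s': 0.0, 'joint_positions': array([ 1.45223328,  0.50185014, -0.42678301,  1.55146045,  0.2208026 ,
        1.13830769, -0.21029341]), 'joint_velocities': array([-0.00089733, -0.00085964,  0.00092157, -0.00038756, -0.00097083,
        0.0001092 ,  0.00044485]), 'effort': array([ 1.34889910e-04, -5.69517338e+01, -5.81557274e+00, -2.80945534e+01,
        1.07456182e-02,  1.20884026e-02, -2.18195748e-05]), 'ee_pos': array([ 241.8396953 , -602.53541393,  210.05288382]), 'orientation': array([ 8.28435011e-01, -5.60084336e-01, -7.98822265e-04, -5.74961650e-04]), 'wrist_force': array([-0.79140604, -0.20607231,  0.34241155]), 'ft_torque': array([-0.01757196,  0.04175749,  0.02692695]), 'grip_width': 85.36710319942732}
scene [[544.6578731557806, 0.0, 323.8375596934191], [0.0, 544.6578731557806, 244.56685172905682], [0.0, 0.0, 1.0]] [0.04502958 0.         0.         0.         0.        ] [[ 1.71372021e-01  9.85199133e-01  3.78138243e-03 -1.00440141e+02]
 [-7.21141325e-01  1.22823138e-01  6.81813513e-01  3.31288497e+02]
 [ 6.71257641e-01 -1.19570671e-01  7.31516257e-01 -1.52022185e+03]

[... 248 characters left out ...]
6235e-02 -9.99734349e-01 -6.11077457e-03 -3.24828607e+00]
 [ 9.91506677e-01  2.12564630e-02  1.28306947e-01 -5.21750888e+02]
 [-1.28142969e-01 -8.91031906e-03  9.91715678e-01 -9.84691860e+02]
 [ 0.00000000e+00  0.00000000e+00  0.00000000e+00  1.00000000e+00]]
wrist [[389.9464528227204, 0.0, 320.8601703752695], [0.0, 389.9464528227204, 239.44308749427037], [0.0, 0.0, 1.0]] [0.02458536 0.         0.         0.         0.        ] [[ 9.99999805e-01  5.40937209e-04  3.13546780e-04  2.03575343e-01]
 [ 6.09697164e-04 -9.54780839e-01 -2.97309901e-01 -7.63155901e+01]
 [ 1.38542469e-04  2.97310034e-01 -9.54780982e-01 -1.63726773e+02]
 [ 0.00000000e+00  0.00000000e+00  0.00000000e+00  1.00000000e+00]]
```

View pics/scene0.png

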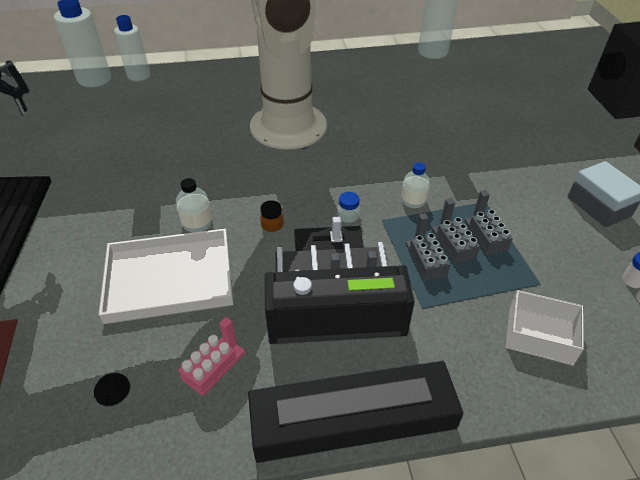

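View pics/top0.png

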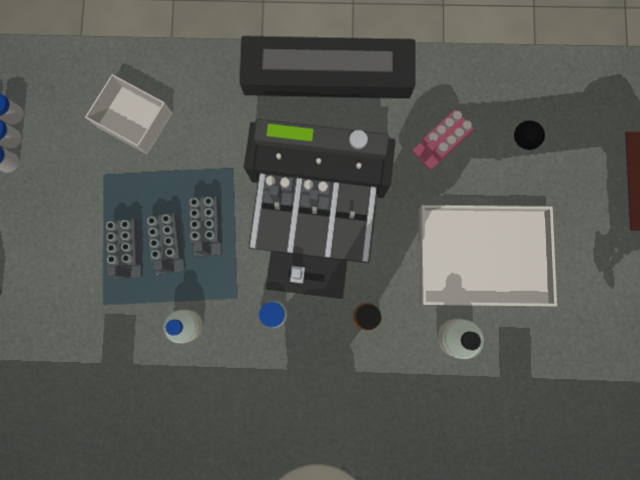

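The top picture shows the loader around (315,210), with the tray at (487,255). The fresh racks on the mat are at (122,245), (165,240) and (204,225), and the pink look-alike is at (443,138). I'll zoom in on the loader.

```bash
python3 - <<'E'
from h import *
a=cv2.imread('pics/top0.png'); cv2.imwrite('pics/c1.png',cv2.resize(a[110:310,230:410],None,fx=3.6,fy=3,interpolation=cv2.INTER_CUBIC)[:600])
cv2.imwrite('pics/c1.png',cv2.resize(a[110:305,230:410],(540,585),interpolation=cv2.INTER_CUBIC))
a=cv2.imread('pics/scene0.png'); cv2.imwrite('pics/c2.png',cv2.resize(a[200:350,250:430],(720,600),interpolation=cv2.INTER_CUBIC))
E
```

```text
(no output)
```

View pics/c1.png

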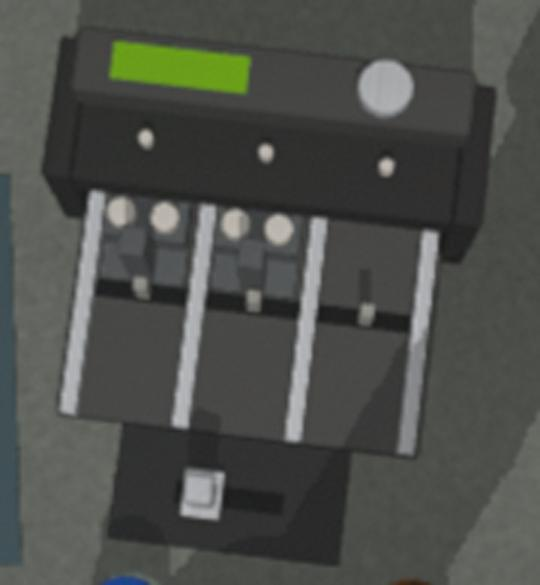

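View pics/c2.png

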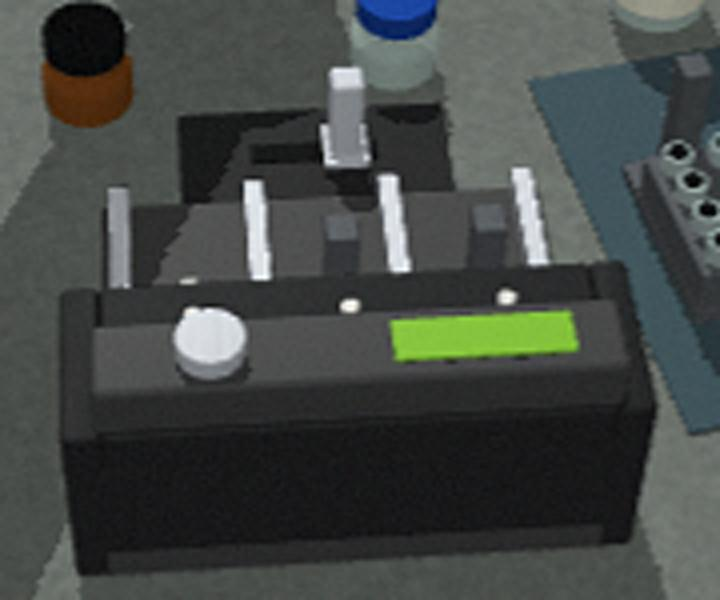

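View pics/wrist0.png

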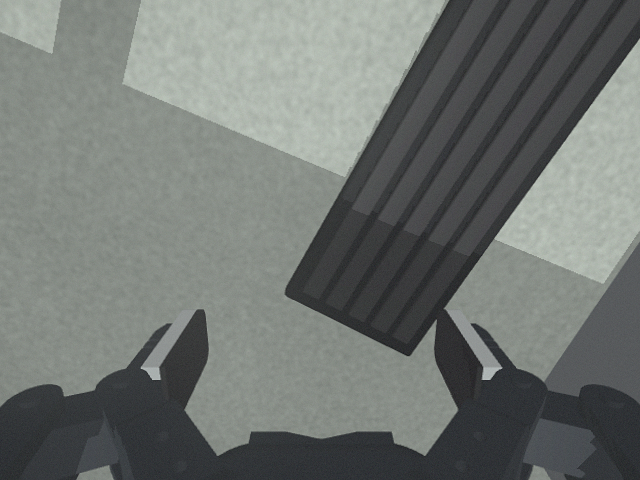

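```bash
cat >> h.py <<'E'
def load(name): return dict(np.load(f'pics/{name}.npz'))
def Tcw(c,pose=None):
    """world_from_camera"""
    if 'camera_from_world' in c: return np.linalg.inv(c['camera_from_world'])
    p,R=pose; T=np.eye(4); T[:3,:3]=R; T[:3,3]=p
    return T@c['tool_from_camera']
def ray(c,uv,pose=None):
    uv=np.array(uv,float).reshape(-1,1,2)
    n=cv2.undistortPoints(uv,c['K'],c['dist_coeffs']).reshape(-1,2)
    d=np.c_[n[:,0],-n[:,1],-np.ones(len(n))]
    T=Tcw(c,pose); return T[:3,3],d@T[:3,:3].T
def onz(c,uv,z,pose=None):
    o,d=ray(c,uv,pose); z=np.broadcast_to(np.asarray(z,float),(len(d),))
    return o+d*((z-o[2])/d[:,2])[:,None]
def proj(c,P,pose=None):
    P=np.asarray(P,float).reshape(-1,3); T=np.linalg.inv(Tcw(c,pose)); q=P@T[:3,:3].T+T[:3,3]
    q=np.c_[q[:,0],-q[:,1],-q[:,2]]
    return cv2.projectPoints(q,np.zeros(3),np.zeros(3),c['K'],c['dist_coeffs'])[0].reshape(-1,2)
E
python3 - <<'E'
from h import *
c=load('top0'); im=c['img'].astype(int)
g=im.min(2)
m=((g>125)&(im.max(2)-g<40)).astype(np.uint8)
sub=np.zeros_like(m); sub[165:290,240:385]=m[165:290,240:385]
n,l,s,ce=cv2.connectedComponentsWithStats(sub)
for i in range(1,n):
    if s[i,4]>15:
        r=cv2.minAreaRect(np.argwhere(l==i)[:,::-1].astype(np.float32)); b=cv2.boxPoints(r)
        print(s[i],ce[i].round(1),np.round(b,1).tolist())
        print('   z35',onz(c,b,35)[:,:2].round(1).tolist())
im=load('top0')['img'].astype(int)
# tray: white mask
m=((im.min(2)>150)).astype(np.uint8); m[:, :400]=0; m[:190]=0;m[320:]=0;m[:,570:]=0
n,l,s,ce=cv2.connectedComponentsWithStats(m); i=1+np.argmax(s[1:,4]); r=cv2.minAreaRect(np.argwhere(l==i)[:,::-1].astype(np.float32)); b=cv2.boxPoints(r)
print('tray',s[i],b.round(1).tolist(),onz(c,b,30)[:,:2].round(1).tolist())
hsv=cv2.cvtColor(load('top0')['img'],cv2.COLOR_RGB2HSV)
print(hsv[200,150],hsv[290,220],hsv[240,300])
E
```

```text
[250 174  15  74 403] [257.  210.8] [[249.1999969482422, 246.6999969482422], [259.3999938964844, 173.5], [264.79998779296875, 174.3000030517578], [254.60000610351562, 247.5]]
   z35 [[506.1, 140.8], [649.1, 126.5], [647.9, 116.0], [504.9, 130.4]]
[266 176   8   9  57] [269.3 179.9] [[266.0, 176.0], [273.0, 176.0], [273.0, 184.0], [266.0, 184.0]]
   z35 [[644.5, 113.6], [644.7, 100.1], [628.9, 99.6], [628.6, 113.1]]
[280 178  10   9  67] [284.4 182. ] [[280.0, 186.0], [280.0, 178.0], [289.0, 178.0], [289.0, 186.0]]
   z35 [[625.3, 85.9], [641.1, 86.4], [641.4, 69.0], [625.6, 68.6]]
[287 178  15  75 406] [294.2 215.1] [[286.6000061035156, 251.39999389648438], [296.20001220703125, 177.8000030517578], [301.70001220703125, 178.5], [292.1000061035156, 252.10000610351562]]
   z35 [[498.7, 69.3], [642.2, 55.0], [641.0, 44.5], [497.5, 59.0]]
[304 180   8  10  61] [307.5 184.1] [[302.0, 184.0], [307.5, 178.5], [313.0, 184.0], [307.5, 189.5]]
   z35 [[630.1, 43.6], [641.2, 33.2], [630.5, 22.4], [619.5, 32.7]]
[318 182  10   9  71] [322.5 185.9] [[318.0, 182.0], [327.0, 182.0], [327.0, 190.0], [
[... 358 characters left out ...]
63 187  13  74 326] [369.3 219.7] [[362.20001220703125, 259.79998779296875], [370.3999938964844, 186.6999969482422], [375.6000061035156, 187.3000030517578], [367.5, 260.3999938964844]]
   z35 [[485.8, -74.3], [627.5, -88.3], [626.6, -98.4], [484.9, -84.3]]
[290 267  15  16 176] [296.9 274.7] [[289.70001220703125, 280.8999938964844], [292.20001220703125, 266.0], [304.29998779296875, 268.1000061035156], [301.79998779296875, 283.0]]
   z35 [[442.9, 61.9], [471.1, 58.0], [467.8, 34.9], [439.6, 38.9]]
tray [ 423  210  125   95 9636] [[423.0, 210.0], [547.0, 210.0], [547.0, 304.0], [423.0, 304.0]] [[585.0, -190.3], [589.9, -427.6], [410.7, -421.7], [405.4, -189.8]]
[97 68 82] [97 62 86] [30  4 71]
```

```bash
python3 - <<'E'
from h import *
a=cv2.imread('pics/top0.png'); cv2.imwrite('pics/c1.png',cv2.resize(a[185:290,100:240],(800,600),interpolation=cv2.INTER_CUBIC))
c=load('top0')
print('lockgrip', onz(c,[[297.5,272.5],[296.9,274.7]],70).round(1))
yaw=-.097;R=np.array([[np.cos(yaw),-np.sin(yaw)],[np.sin(yaw),np.cos(yaw)]]);O=np.array([613.6,16.7])
print('lock locked pred 36?', R@[-160,0]+O, R@[-160,36]+O)
for p in onz(c,[[297.5,272.5]],70): print(R.T@(p[:2]-O))
t=[(421,206.5),(553,206.5),(556,304.5),(424,304.5)]
P=onz(c,t,30)[:,:2]; print(P.round(1),P.mean(0))
cv2.imwrite('pics/c2.png',cv2.resize(a[195:315,410:570],(800,600),interpolation=cv2.INTER_CUBIC))
E
```

```text
lockgrip [[456.8  45.9  70. ]
 [452.7  46.9  70. ]]
lock locked pred 36? [454.35212999  32.1956735 ] [457.83865653  68.02644425]
[-158.93591225   13.87791809]
[[ 591.7 -186.5]
 [ 597.  -439.2]
 [ 410.1 -438.5]
 [ 404.5 -191.7]] [ 500.83776758 -313.96589987]
```

View pics/c1.png

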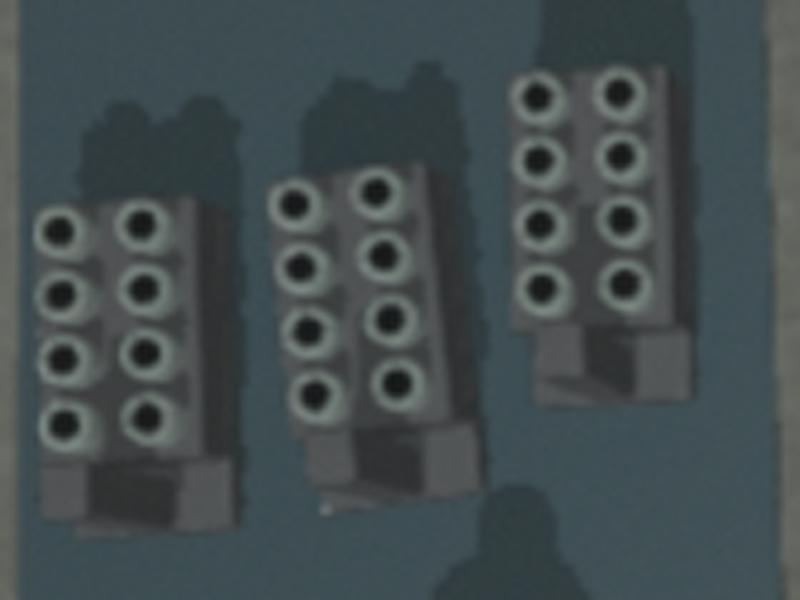

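View pics/c2.png

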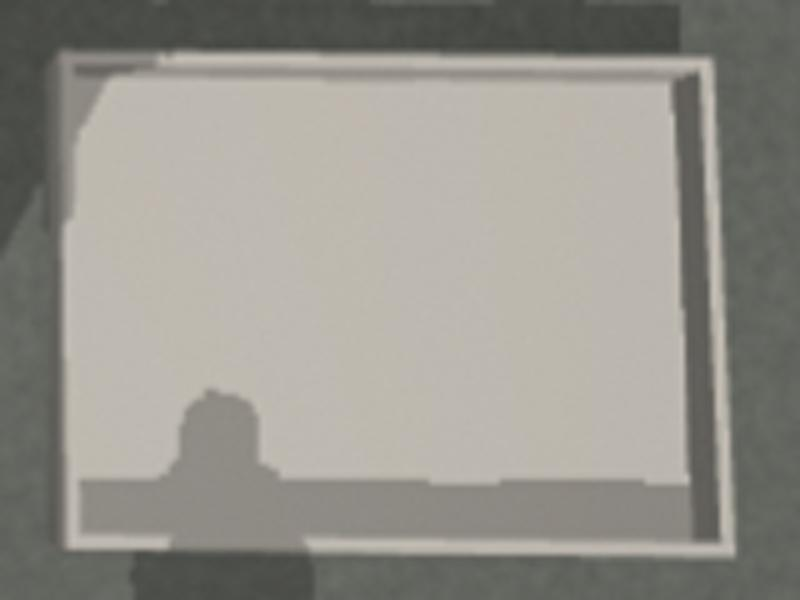

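```bash
python3 - <<'E'
from h import *
c=load('top0')
def f(p): p=np.array(p,float); return (p+.5)/5.7143+[100,185]-.5
for n,g,r in [('f1',(64,488),[(60,232),(65,425),(141,225),(148,419)]),('f2',(330,457),[(295,206),(316,396),(376,193),(397,384)]),('f3',(558,350),[(538,98),(542,290),(619,94),(625,286)])]:
    G=onz(c,f([g]),91)[0]; P=onz(c,f(r),60)[:,:2]
    d=(P[0]-P[1]+P[2]-P[3])/2
    ya=np.arctan2(d[1],d[0]); print(n,G.round(1),'yaw',ya.round(3),'len',np.linalg.norm(d).round(1), 'mean',P.mean(0).round(1), 'G->mean local', np.array([[np.cos(ya),np.sin(ya)],[-np.sin(ya),np.cos(ya)]])@(P.mean(0)-G[:2]))
t=np.array([(62,50),(714,58),(735,553),(65,548)])/5.+[410,195]
P=onz(c,t-.4,30)[:,:2]; print(P.round(1),P.mean(0)); e=P[3]-P[2]; print('tray yaw',np.arctan2(-e[0],e[1])); e=P[0]-P[1]; print(np.arctan2(-e[0],e[1]))
c=load('scene0')
print(proj(c,[[456,44,70]]))
E
```

```text
f1 [452.6 378.5  91. ] yaw 0.101 len 63.6 mean [507.9 381.9] G->mean local [55.34315719 -2.23872381]
f2 [464.1 296.   91. ] yaw 0.169 len 63.3 mean [519.6 303.7] G->mean local [55.99061037 -1.70589489]
f3 [499.3 226.3  91. ] yaw 0.076 len 63.7 mean [555.1 228.9] G->mean local [55.79637977 -1.68288842]
[[ 595.5 -188.4]
 [ 597.5 -438.1]
 [ 408.9 -439.5]
 [ 405.  -189.1]] [ 501.72445388 -313.77857847]
tray yaw 0.015466634746328693
0.008099778596737807
[[333.77854776 218.65037406]]
```

```bash
cat >> h.py <<'E'
from scipy.spatial.transform import Rotation as Ro
def pose():
    s=ctrl.observe(); return s['ee_pos'],Ro.from_quat(s['orientation']).as_matrix()
def plan(x,y,z,yaw):
    """TCP target; yaw = heading of object x axis (tool y), tool down"""
    s=ctrl.observe(); p=s['ee_pos']; R=Ro.from_quat(s['orientation'])
    t=np.array([[-np.sin(yaw),np.cos(yaw),0],[np.cos(yaw),np.sin(yaw),0],[0,0,-1]]).T
    dr=(R.inv()*Ro.from_matrix(t)).as_rotvec()
    d=np.array([x,y,z])-p
    print('t',round(s['time_s'],2),'p',p.round(1),'F',s['wrist_force'].round(1),'w',round(s['grip_width'],1),'j7',s['joint_positions'][6].round(2))
    print(' shift if kept orient',(R.inv().apply(d)/1000).round(4),' shift after turn',(t.T@d/1000).round(4),' rot',dr.round(4))
LY=-.097; LR=np.array([[np.cos(LY),-np.sin(LY)],[np.sin(LY),np.cos(LY)]]); LO=np.array([613.6,16.7])
def L2W(x,y): return LR@[x,y]+LO
def W2L(x,y): return LR.T@(np.array([x,y])-LO)
E
python3 - <<'E'
from h import *
plan(456,46,200,LY)
E
```

```text
t 0.15 p [ 241.9 -602.7  210.3] F [0.1 0.9 0.2] w 85.5 j7 -0.21
 shift if kept orient [-0.5222 -0.4404  0.0111]  shift after turn [0.6664 0.1502 0.0103]  rot [-2.0000e-03  4.0000e-04 -2.6628e+00]
```

{"op": "carry_out", "data": {
  "moves": [
    [0,0,-0.01,0,0,-0.12,0],
    [0,0,-0.01,0,0,-0.12,0],
    [0,0,-0.01,0,0,-0.12,0],
    [0,0,0,0,0,-0.12,0],
    [0,0,0,0,0,-0.12,0],
    [0,0,0,0,0,-0.12,0],
    [0,0,0,0,0,-0.12,0],
    [0,0,0,0,0,-0.12,0],
    [0,0,0,0,0,-0.12,0],
    [0,0,0,0,0,-0.12,0],
    [0,0,0,0,0,-0.12,0]
  ]
}}

```text
time_s: 1.07
ee_pos: [242.0, -603.0, 240.7]
orientation: [0.998, 0.068, -0.0, -0.0]
wrist_force: [-0.4, -0.0, -0.2]
grip_width: 85.7
```

```bash
python3 - <<'E'
from h import *
plan(456,46,200,LY); print(ctrl.observe()['joint_positions'])
E
```

```text
t 1.07 p [ 242.  -603.   240.7] F [-0.4 -0.  -0.2] w 85.7 j7 1.01
 shift if kept orient [ 0.3006 -0.6137  0.0411]  shift after turn [0.6666 0.1502 0.0407]  rot [-8.0000e-04 -4.0000e-04 -1.3369e+00]
[ 1.63677698  0.53432062 -0.70720829  1.51133849  0.35858021  1.22962819
  1.01442415]
```

{"op": "carry_out", "data": {
  "moves": [
    [0.016,-0.034,0,0,0,0,0],
    [0.016,-0.034,0,0,0,0,0],
    [0.016,-0.034,0,0,0,0,0],
    [0.016,-0.034,0,0,0,0,0],
    [0.016,-0.034,0,0,0,0,0],
    [0.016,-0.034,0,0,0,0,0],
    [0.016,-0.034,0,0,0,0,0],
    [0.016,-0.034,0,0,0,0,0],
    [0.016,-0.034,0,0,0,0,0],
    [0.016,-0.034,0,0,0,0,0],
    [0.016,-0.034,0,0,0,0,0],
    [0.016,-0.034,0,0,0,0,0]
  ]
}}

```text
time_s: 2.07
ee_pos: [379.2, -171.9, 241.1]
orientation: [0.998, 0.065, -0.0, 0.0]
wrist_force: [1.5, -0.6, -0.1]
grip_width: 85.5
```

{"op": "carry_out", "data": {
  "moves": [
    [0,0,0,0,0,-0.12,0],
    [0,0,0,0,0,-0.12,0],
    [0,0,0,0,0,-0.12,0],
    [0,0,0,0,0,-0.12,0],
    [0,0,0,0,0,-0.12,0],
    [0,0,0,0,0,-0.12,0],
    [0,0,0,0,0,-0.12,0],
    [0,0,0,0,0,-0.12,0],
    [0,0,0,0,0,-0.12,0],
    [0,0,0,0,0,-0.12,0],
    [0,0,0,0,0,-0.12,0]
  ]
}}

```text
time_s: 2.98
ee_pos: [379.0, -173.5, 241.0]
orientation: [0.746, 0.666, -0.0, -0.0]
wrist_force: [0.7, 0.6, -0.1]
grip_width: 85.3
```

```bash
python3 - <<'E'
from h import *
plan(456,46,240,LY); print(ctrl.observe()['joint_positions'])
E
```

```text
t 2.98 p [ 379.  -173.5  241. ] F [ 0.7  0.6 -0.1] w 85.3 j7 1.75
 shift if kept orient [0.2268 0.0516 0.0009]  shift after turn [0.2259 0.0553 0.001 ]  rot [-0.0003  0.0002 -0.0167]
[ 1.46650402  0.08261035 -1.13224105  2.04591416  0.08591478  1.06236197
  1.7507432 ]
```

{"op": "carry_out", "data": {
  "moves": [
    [0.028,0.0065,0,0,0,0,0],
    [0.028,0.0065,0,0,0,0,0],
    [0.028,0.0065,0,0,0,0,0],
    [0.028,0.0065,0,0,0,0,0],
    [0.028,0.0065,0,0,0,0,0],
    [0.028,0.0065,0,0,0,-0.017,0],
    [0.028,0.0065,0,0,0,0,0],
    [0.028,0.0065,0,0,0,0,0],
    [0,0,0,0,0,0,0],
    [0,0,0,0,0,0,0]
  ]
}}

```text
time_s: 3.82
ee_pos: [456.6, 45.3, 241.1]
orientation: [0.741, 0.672, 0.0, -0.0]
wrist_force: [0.7, -0.6, -0.2]
grip_width: 85.4
```

```bash
python3 - <<'E'
from h import *
plan(456,46,240,LY); s=ctrl.observe(); c=snap('wrist','w1'); np.savez('pics/w1p.npz',p=s['ee_pos'],R=Ro.from_quat(s['orientation']).as_matrix())
E
```

```text
t 3.82 p [456.6  45.3 241.1] F [ 0.7 -0.6 -0.2] w 85.4 j7 1.06
 shift if kept orient [ 0.0006 -0.0007  0.0011]  shift after turn [ 0.0006 -0.0007  0.0011]  rot [-0.0003 -0.001  -0.0004]
```

View pics/w1.png

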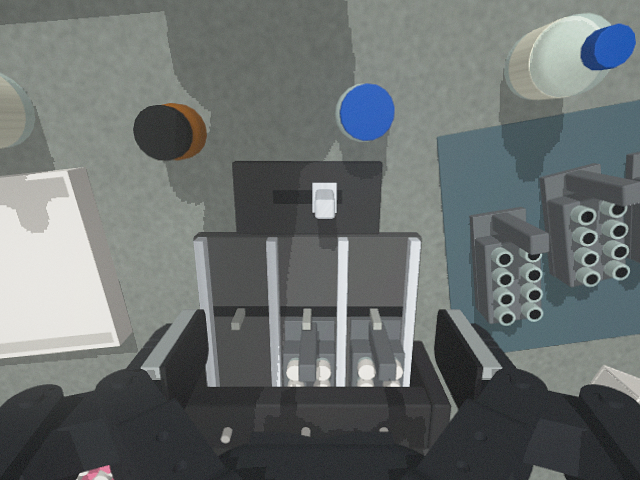

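```bash
python3 - <<'E'
from h import *
a=cv2.imread('pics/w1.png'); cv2.imwrite('pics/c1.png',cv2.resize(a[150:390,190:430],(600,600),interpolation=cv2.INTER_CUBIC))
E
```

```text
(no output)
```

View pics/c1.png

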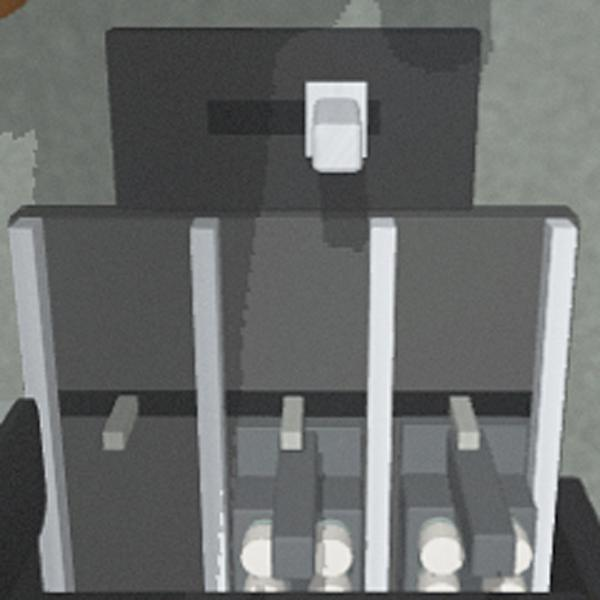

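```bash
python3 - <<'E'
from h import *
c=load('w1'); q=load('w1p'); po=(q['p'],q['R'])
f=lambda p:(np.array(p,float)+.5)/2.5+[190,150]-.5
for n,p,z in [('lock',(337.5,146),70),('fm',(293,553),108),('fl',(491,553),108),('r1',(27,220),35),('r2',(205,220),35),('r3',(383,220),35),('r4',(563,220),35),('tooth',(465,440),52)]:
    P=onz(c,f([p]),z,po)[0]; print(n,P.round(1),'loader',W2L(*P[:2]).round(1))
E
```

```text
lock [456.9  48.9  70. ] loader [-159.1   16.8]
fm [594.   19.5 108. ] loader [-19.8   0.9]
fl [600.9  89.5 108. ] loader [-19.7  71.2]
r1 [482.7 -76.7  35. ] loader [-121.3 -105.6]
r2 [489.6  -6.7  35. ] loader [-121.2  -35.3]
r3 [496.5  63.6  35. ] loader [-121.1   35.3]
r4 [503.5 134.6  35. ] loader [-121.   106.7]
tooth [587.8  88.7  52. ] loader [-32.7  69.1]
```

{"op": "carry_out", "data": {
  "moves": [
    [0.004,0,0.025,0,0,0,0],
    [0,0,0.025,0,0,0,0],
    [0,0,0.025,0,0,0,0],
    [0,0,0.025,0,0,0,0],
    [0,0,0.025,0,0,0,0],
    [0,0,0.025,0,0,0,0],
    [0,0,0.025,0,0,0,0],
    [0,0,0.023,0,0,0,0],
    [0,0,0,0,0,0,0],
    [0,0,0,0,0,0,0.5],
    [0,0,0,0,0,0,1],
    [0,0,0,0,0,0,1]
  ]
}}

```text
time_s: 4.87
ee_pos: [458.4, 46.4, 44.5]
orientation: [0.743, 0.669, 0.001, 0.001]
wrist_force: [0.8, 0.3, 0.2]
grip_width: 51.8
```

{"op": "carry_out", "data": {
  "moves": [
    [0,0,0,0,0,0,1],
    [0,0,0,0,0,0,1],
    [0,0,0,0,0,0,1],
    [0,0,0,0,0,0,1],
    [0,0,0,0,0,0,1]
  ]
}}

```text
time_s: 5.28
ee_pos: [458.0, 46.9, 44.3]
orientation: [0.742, 0.67, 0.0, 0.001]
wrist_force: [-1.3, -0.4, 9.4]
grip_width: 15.4
```

{"op": "carry_out", "data": {
  "moves": [
    [-0.004,0,0,0,0,0,1],
    [-0.004,0,0,0,0,0,1],
    [-0.004,0,0,0,0,0,1],
    [-0.004,0,0,0,0,0,1],
    [-0.004,0,0,0,0,0,1],
    [-0.004,0,0,0,0,0,1],
    [-0.004,0,0,0,0,0,1],
    [-0.004,0,0,0,0,0,1],
    [-0.002,0,0,0,0,0,1],
    [-0.001,0,0,0,0,0,1]
  ]
}}

```text
time_s: 6.12
ee_pos: [454.7, 13.6, 44.3]
orientation: [0.742, 0.67, 0.002, 0.0]
wrist_force: [-1.2, 4.4, 6.6]
grip_width: 15.0
```

```bash
python3 - <<'E'
from h import *
plan(456,46,240,LY); s=ctrl.observe(); print(W2L(*s['ee_pos'][:2]),s['grip_width'],W2L(458,46.9))
E
```

```text
t 6.12 p [454.7  13.6  44.3] F [-1.2  4.4  6.6] w 15.0 j7 0.79
 shift if kept orient [ 0.0328 -0.0015 -0.1957]  shift after turn [ 0.0324 -0.0018 -0.1957]  rot [ 0.0025 -0.002  -0.005 ]
[-157.85768616  -18.47588332] 14.998148708550055 [-157.79336196   14.98849299]
```

{"op": "carry_out", "data": {
  "moves": [
    [-0.002,0,0,0,0,0,1],
    [-0.002,0,0,0,0,0,1],
    [0,0,0,0,0,0,1],
    [0,0,0,0,0,0,1],
    [0,0,0,0,0,0,1]
  ]
}}

```text
time_s: 6.53
ee_pos: [454.7, 13.6, 44.3]
orientation: [0.741, 0.671, 0.004, -0.001]
wrist_force: [0.4, 11.8, 3.0]
grip_width: 16.0
```

{"op": "carry_out", "data": {
  "moves": [
    [0.002,0,0,0,0,0,0],
    [0.002,0,0,0,0,0,0],
    [0,0,0,0,0,0,0],
    [0,0,0,0,0,0,0],
    [0,0,-0.03,0,0,0,0],
    [0,0,-0.04,0,0,0,0],
    [0,0,-0.04,0,0,0,0],
    [0,0,-0.04,0,0,0,0],
    [0,0,-0.04,0,0,0,0],
    [0,0,0,0,0,0,0],
    [0,0,0,0,0,0,0]
  ]
}}

```text
time_s: 7.45
ee_pos: [455.2, 11.0, 235.1]
orientation: [0.743, 0.669, 0.001, 0.003]
wrist_force: [0.2, -0.2, -0.1]
grip_width: 85.4
```

```bash
python3 - <<'E'
from h import *
s=ctrl.observe(); c=snap('wrist','w2')
plan(0,0,0,LY)
po=(s['ee_pos'],Ro.from_quat(s['orientation']).as_matrix())
np.savez('pics/w2p.npz',p=po[0],R=po[1])
P=lambda x,y,z: np.r_[L2W(x,y),z]
print('pred open/lock',proj(c,[P(-160,-18,70),P(-160,18,70)],po))
a=cv2.imread('pics/w2.png'); cv2.imwrite('pics/c1.png',cv2.resize(a[150:390,190:430],(600,600),interpolation=cv2.INTER_CUBIC))
E
```

```text
t 7.5 p [453.7  10.8 233.5] F [-0.3 -0.2 -0.8] w 85.6 j7 1.12
 shift if kept orient [-0.0578 -0.4504  0.233 ]  shift after turn [-0.0547 -0.4505  0.2335]  rot [ 0.0013  0.002  -0.0077]
pred open/lock [[324.83521737 205.4071187 ]
 [366.73525407 205.05905507]]
```

View pics/c1.png

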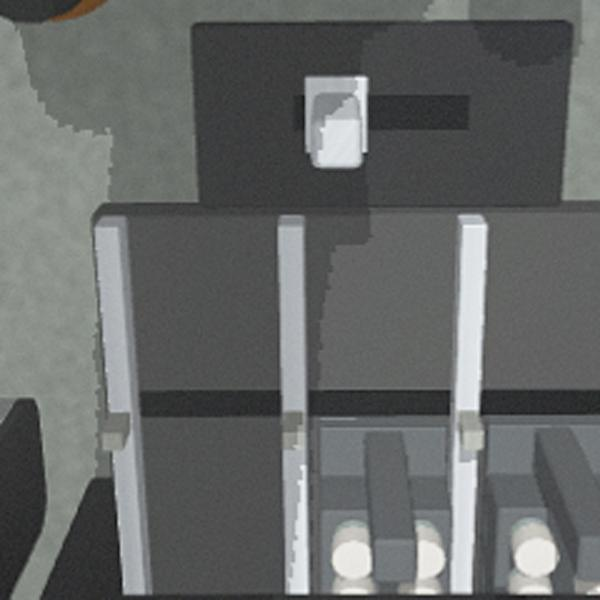

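```bash
python3 - <<'E'
from h import *
plan(594,19,74,LY)
E
```

```text
t 7.5 p [453.7  10.8 233.5] F [-0.3 -0.2 -0.8] w 85.6 j7 1.12
 shift if kept orient [0.0231 0.1384 0.1596]  shift after turn [0.0217 0.1388 0.1595]  rot [ 0.0013  0.002  -0.0077]
```

{"op": "carry_out", "data": {
  "moves": [
    [0.004,0.023,0,0,0,-0.007,0.4],
    [0.004,0.023,0,0,0,0,0.4],
    [0.004,0.023,0,0,0,0,0.4],
    [0.004,0.023,0,0,0,0,0.4],
    [0.003,0.023,0,0,0,0,0.4],
    [0.003,0.023,0,0,0,0,0.4],
    [0,0,0.025,0,0,0,0.4],
    [0,0,0.025,0,0,0,0.4],
    [0,0,0,0,0,0,0.4]
  ]
}}

```text
time_s: 8.25
ee_pos: [588.6, 19.8, 176.0]
orientation: [0.74, 0.673, -0.004, -0.004]
wrist_force: [-0.9, -0.6, -0.5]
grip_width: 51.2
```

```bash
python3 - <<'E'
from h import *
plan(594,19,74,LY)
c=snap('wrist','w3')
E
```

```text
t 8.25 p [588.6  19.8 176. ] F [-0.9 -0.6 -0.5] w 51.2 j7 0.95
 shift if kept orient [-0.0002  0.0067  0.1019]  shift after turn [-0.0003  0.0055  0.102 ]  rot [-0.0115  0.0015  0.0022]
```

View pics/w3.png

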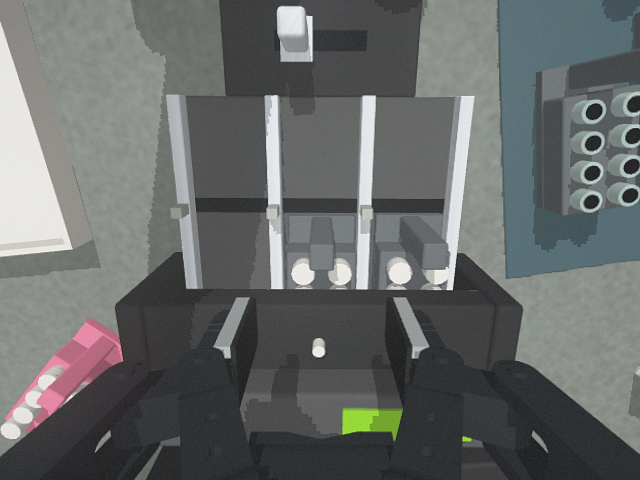

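The wrist view shows the middle capped rack's grip at (321,258), centred between the fingers. The lock grip is at (292,25), open. The pink rack at (60,380) stays where it is. I'll descend and pinch the middle rack.

{"op": "carry_out", "data": {
  "moves": [
    [0,0.005,0.015,0,0,0,0.4],
    [0,0,0.02,0,0,0,0.4],
    [0,0,0.02,0,0,0,0.4],
    [0,0,0.02,0,0,0,0.4],
    [0,0,0.015,0,0,0,0.4],
    [0,0,0.01,0,0,0,0.4],
    [0,0,0,0,0,0,0.4],
    [0,0,0,0,0,0,0.4]
  ]
}}

```text
time_s: 8.97
ee_pos: [598.2, 20.4, 83.3]
orientation: [0.74, 0.673, 0.0, -0.0]
wrist_force: [0.5, -0.1, 0.6]
grip_width: 51.2
```

```bash
python3 - <<'E'
from h import *
plan(594,19,74,LY)
E
```

```text
t 8.97 p [598.2  20.4  83.3] F [ 0.5 -0.1  0.6] w 51.2 j7 0.87
 shift if kept orient [-0.0018 -0.0041  0.0093]  shift after turn [-0.0018 -0.0041  0.0093]  rot [-0.     -0.0003  0.0014]
```

{"op": "carry_out", "data": {
  "moves": [
    [-0.001,-0.004,0.008,0,0,0,0.4],
    [0,0,0,0,0,0,0.6],
    [0,0,0,0,0,0,0.8],
    [0,0,0,0,0,0,1],
    [0,0,0,0,0,0,1],
    [0,0,0,0,0,0,1],
    [0,0,0,0,0,0,1]
  ]
}}

```text
time_s: 9.55
ee_pos: [594.3, 19.5, 75.9]
orientation: [0.74, 0.672, 0.0, 0.0]
wrist_force: [-2.3, -0.1, 6.4]
grip_width: 13.9
```

{"op": "carry_out", "data": {
  "moves": [
    [0,-0.004,0,0,0,0,1],
    [0,-0.008,0,0,0,0,1],
    [0,-0.008,0,0,0,0,1],
    [0,-0.008,0,0,0,0,1],
    [0,-0.008,0,0,0,0,1],
    [0,-0.008,0,0,0,0,1],
    [0,-0.008,0,0,0,0,1],
    [0,-0.008,0,0,0,0,1],
    [0,-0.008,0,0,0,0,1],
    [0,-0.008,0,0,0,0,1],
    [0,-0.008,0,0,0,0,1],
    [0,-0.006,0,0,0,0,1]
  ]
}}

```text
time_s: 10.55
ee_pos: [504.5, 28.4, 75.8]
orientation: [0.74, 0.673, 0.001, 0.001]
wrist_force: [0.8, -0.4, 18.6]
grip_width: 14.3
```

{"op": "carry_out", "data": {
  "moves": [
    [0,0,0,0,0,0,1],
    [0,0,0,0,0,0,1]
  ]
}}

```text
time_s: 10.72
ee_pos: [504.6, 28.4, 75.8]
orientation: [0.74, 0.673, 0.001, 0.001]
wrist_force: [4.5, 0.0, 7.6]
grip_width: 14.0
```

```bash
python3 - <<'E'
from h import *
plan(594,19,74,LY); s=ctrl.observe(); print(W2L(*s['ee_pos'][:2]))
c=snap('wrist','w4'); c=snap('scene','s4')
E
```

```text
t 10.72 p [504.6  28.4  75.8] F [4.5 0.  7.6] w 14.0 j7 0.81
 shift if kept orient [-0.0008  0.0899  0.002 ]  shift after turn [-0.0007  0.0899  0.0018]  rot [ 0.002  -0.0001  0.0016]
[-109.61581682    1.05127937]
```

View pics/w4.png

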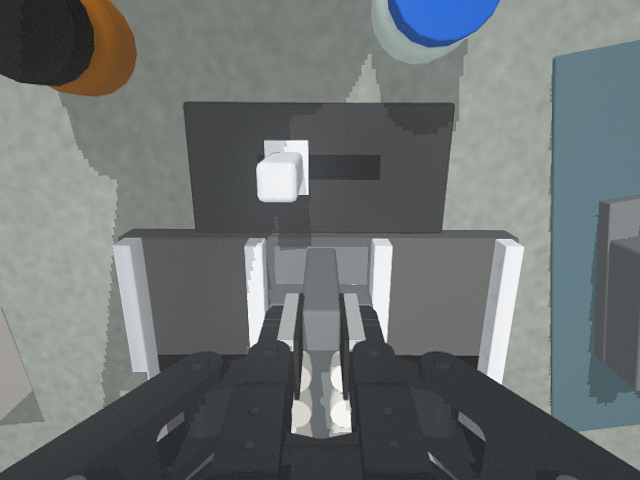

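{"op": "carry_out", "data": {
  "moves": [
    [0,0,-0.004,0,0,0,1],
    [0,0,-0.008,0,0,0,1],
    [0,0,-0.01,0,0,0,1],
    [0,0,-0.014,0,0,0,1],
    [0,0,-0.014,0,0,0,1],
    [0,0,-0.014,0,0,0,1],
    [0,0,-0.014,0,0,0,1],
    [0,0,-0.01,0,0,0,1],
    [0,0,-0.004,0,0,0,1],
    [0,0,0,0,0,0,1]
  ]
}}

```text
time_s: 11.65
ee_pos: [505.2, 28.0, 168.5]
orientation: [0.74, 0.672, 0.001, 0.001]
wrist_force: [0.2, -0.4, -2.8]
grip_width: 14.4
```

```bash
python3 - <<'E'
from h import *
plan(456.5,-374,170,0.012)
c=snap('scene','s5')
cv2.imwrite('pics/c1.png',cv2.resize(c['img'][120:360,200:520,::-1],(800,600)))
E
```

```text
t 11.65 p [505.2  28.  168.5] F [ 0.2 -0.4 -2.8] w 14.4 j7 0.93
 shift if kept orient [-0.4048 -0.0098 -0.0014]  shift after turn [-0.4014 -0.0535 -0.0015]  rot [ 0.0023  0.0005 -0.1082]
```

View pics/c1.png

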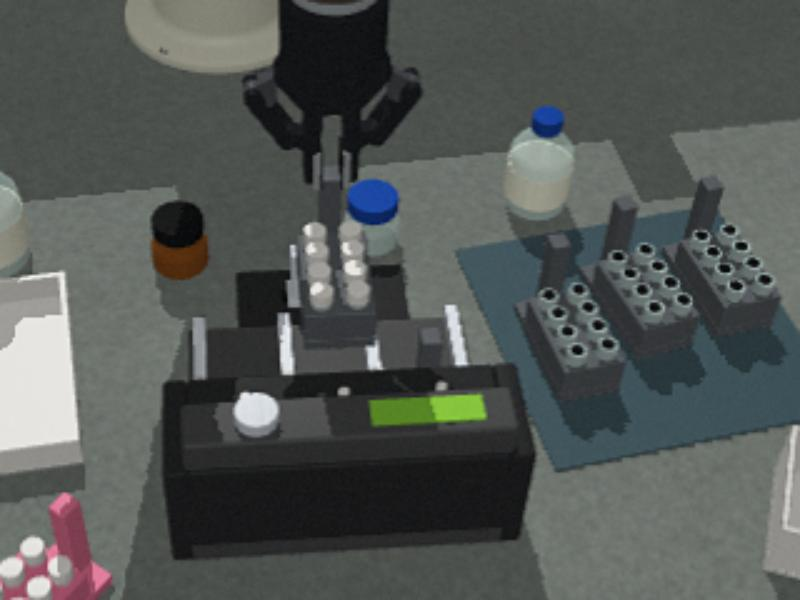

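{"op": "carry_out", "data": {
  "moves": [
    [-0.01,0,0,0,0,0,1],
    [-0.02,0,0,0,0,0,1],
    [-0.03,0,0,0,0,0,1],
    [-0.03,0,0,0,0,0,1],
    [-0.03,0,0,0,0,0,1],
    [-0.03,0,0,0,0,0,1],
    [-0.03,0,0,0,0,0,1],
    [-0.03,0,0,0,0,0,1],
    [-0.03,0,0,0,0,0,1],
    [-0.03,0,0,0,0,0,1],
    [-0.03,0,0,0,0,0,1],
    [-0.03,0,0,0,0,0,1]
  ]
}}

```text
time_s: 12.7
ee_pos: [471.0, -302.4, 165.9]
orientation: [0.74, 0.672, -0.0, -0.001]
wrist_force: [1.1, 0.1, -1.7]
grip_width: 13.8
```

{"op": "carry_out", "data": {
  "moves": [
    [-0.03,-0.005,0,0,0,0,1],
    [-0.025,-0.005,0,0,0,0,1],
    [-0.015,0,0,0,0,0,1],
    [-0.005,0,0,0,0,-0.03,1],
    [0,0,0,0,0,-0.04,1],
    [0,0,0,0,0,-0.038,1],
    [0,0,0,0,0,0,1],
    [0,0,0,0,0,0,1]
  ]
}}

```text
time_s: 13.37
ee_pos: [455.5, -373.5, 166.4]
orientation: [0.703, 0.711, 0.0, -0.001]
wrist_force: [0.2, -0.5, -2.0]
grip_width: 14.0
```

```bash
python3 - <<'E'
from h import *
plan(456.5,-374,60,0.012)
c=snap('top','t5'); cv2.imwrite('pics/c1.png',c['img'][150:400,350:600,::-1])
E
```

```text
t 13.37 p [ 455.5 -373.5  166.4] F [ 0.2 -0.5 -2. ] w 14.0 j7 1.75
 shift if kept orient [-0.0007  0.0011  0.1064]  shift after turn [-0.0005  0.001   0.1064]  rot [-0.0006 -0.0012 -0.0002]
```

View pics/c1.png

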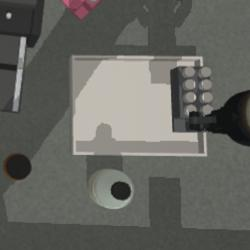

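{"op": "carry_out", "data": {
  "moves": [
    [0,0,0.01,0,0,0,1],
    [0,0,0.015,0,0,0,1],
    [0,0,0.015,0,0,0,1],
    [0,0,0.015,0,0,0,1],
    [0,0,0.015,0,0,0,1],
    [0,0,0.012,0,0,0,1],
    [0,0,0.008,0,0,0,1],
    [0,0,0.006,0,0,0,1],
    [0,0,0.003,0,0,0,1],
    [0,0,0.002,0,0,0,1],
    [0,0,0,0,0,0,1]
  ]
}}

```text
time_s: 14.33
ee_pos: [455.9, -374.1, 66.2]
orientation: [0.703, 0.711, 0.0, 0.0]
wrist_force: [-0.1, -0.1, -2.0]
grip_width: 14.1
```

{"op": "carry_out", "data": {
  "moves": [
    [0,0,0.002,0,0,0,1],
    [0,0,0.002,0,0,0,1],
    [0,0,0.001,0,0,0,1],
    [0,0,0,0,0,0,1]
  ]
}}

```text
time_s: 14.67
ee_pos: [455.7, -374.3, 61.2]
orientation: [0.703, 0.711, -0.0, 0.0]
wrist_force: [0.1, 0.0, -0.9]
grip_width: 14.1
```

{"op": "carry_out", "data": {
  "moves": [
    [0,0,0.001,0,0,0,1],
    [0,0,0,0,0,0,0.8],
    [0,0,0,0,0,0,0.6],
    [0,0,0,0,0,0,0.4],
    [0,0,0,0,0,0,0.4],
    [0,0,-0.02,0,0,0,0.4],
    [0,0,-0.03,0,0,0,0.4],
    [0,0,-0.04,0,0,0,0.4],
    [0,0,-0.04,0,0,0,0.4],
    [0,0,-0.02,0,0,0,0.4]
  ]
}}

```text
time_s: 15.5
ee_pos: [457.9, -374.4, 214.9]
orientation: [0.702, 0.712, 0.001, 0.003]
wrist_force: [0.3, 0.4, -0.2]
grip_width: 51.4
```

```bash
python3 - <<'E'
from h import *
p=L2W(-18,72.3); print(p)
plan(*(L2W(-19,72)),200,LY)
c=snap('scene','s6'); cv2.imwrite('pics/c1.png',c['img'][:,:,::-1])
E
```

```text
[602.68672209  90.40339453]
t 15.5 p [ 457.9 -374.4  214.9] F [ 0.3  0.4 -0.2] w 51.4 j7 1.79
 shift if kept orient [0.4627 0.1497 0.0141]  shift after turn [0.4763 0.0981 0.0149]  rot [0.0047 0.0028 0.11  ]
```

View pics/c1.png

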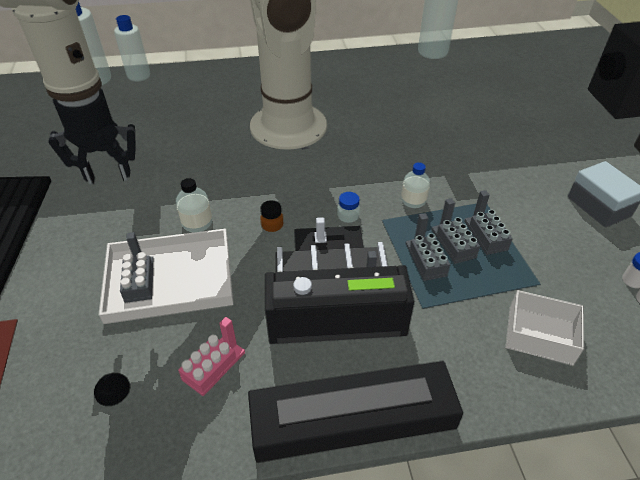

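{"op": "carry_out", "data": {
  "moves": [
    [0,0,0,0,0,0.055,0.4],
    [0.01,0.002,0,0,0,0.055,0.4],
    [0.03,0.006,0,0,0,0,0.4],
    [0.04,0.008,0,0,0,0,0.4],
    [0.04,0.008,0,0,0,0,0.4],
    [0.04,0.008,0,0,0,0,0.4],
    [0.04,0.008,0,0,0,0,0.4],
    [0.04,0.008,0,0,0,0,0.4],
    [0.04,0.008,0,0,0,0,0.4],
    [0.04,0.008,0,0,0,0,0.4],
    [0.04,0.008,0,0,0,0,0.4],
    [0.04,0.008,0,0,0,0,0.4]
  ]
}}

```text
time_s: 16.55
ee_pos: [574.0, 18.1, 209.9]
orientation: [0.741, 0.672, -0.0, 0.0]
wrist_force: [1.3, -1.5, 0.9]
grip_width: 50.7
```

{"op": "carry_out", "data": {
  "moves": [
    [0.035,0.008,0,0,0,0,0.4],
    [0.025,0.007,0,0,0,0,0.4],
    [0.01,0.002,0,0,0,0,0.4],
    [0,0,0,0,0,0,0.4]
  ]
}}

```text
time_s: 16.88
ee_pos: [597.3, 88.4, 210.1]
orientation: [0.739, 0.674, 0.001, -0.001]
wrist_force: [0.2, 0.7, -0.5]
grip_width: 51.5
```

```bash
python3 - <<'E'
from h import *
plan(601.5,89.8,78,LY)
E
```

```text
t 16.88 p [597.3  88.4 210.1] F [ 0.2  0.7 -0.5] w 51.5 j7 0.86
 shift if kept orient [0.0015 0.004  0.1321]  shift after turn [0.0018 0.004  0.1321]  rot [-0.     -0.002   0.0047]
```

{"op": "carry_out", "data": {
  "moves": [
    [0.001,0.002,0.02,0,0,0.003,0.4],
    [0,0,0.025,0,0,0,0.4],
    [0,0,0.025,0,0,0,0.4],
    [0,0,0.025,0,0,0,0.4],
    [0,0,0.02,0,0,0,0.4],
    [0,0,0.012,0,0,0,0.4],
    [0,0,0.005,0,0,0,0.4],
    [0,0,0,0,0,0,0.4],
    [0,0,0,0,0,0,0.4]
  ]
}}

```text
time_s: 17.63
ee_pos: [600.2, 84.7, 78.9]
orientation: [0.742, 0.67, 0.0, 0.0]
wrist_force: [0.2, -0.2, 0.7]
grip_width: 51.6
```

```bash
python3 - <<'E'
from h import *
plan(601.5,89.8,75.5,LY)
E
```

```text
t 17.63 p [600.2  84.7  78.9] F [ 0.2 -0.2  0.7] w 51.6 j7 0.76
 shift if kept orient [0.0052 0.0008 0.0034]  shift after turn [0.0052 0.0008 0.0034]  rot [ 0.001  -0.0002 -0.0046]
```

{"op": "carry_out", "data": {
  "moves": [
    [0.005,0.001,0.003,0,0,-0.004,0.4],
    [0,0,0,0,0,0,0.6],
    [0,0,0,0,0,0,0.8],
    [0,0,0,0,0,0,1],
    [0,0,0,0,0,0,1],
    [0,0,0,0,0,0,1],
    [0,0,0,0,0,0,1]
  ]
}}

```text
time_s: 18.22
ee_pos: [601.6, 90.6, 76.0]
orientation: [0.74, 0.672, 0.001, 0.0]
wrist_force: [-0.9, 0.5, 6.3]
grip_width: 14.3
```

{"op": "carry_out", "data": {
  "moves": [
    [0,-0.004,0,0,0,0,1],
    [0,-0.008,0,0,0,0,1],
    [0,-0.008,0,0,0,0,1],
    [0,-0.008,0,0,0,0,1],
    [0,-0.008,0,0,0,0,1],
    [0,-0.008,0,0,0,0,1],
    [0,-0.008,0,0,0,0,1],
    [0,-0.008,0,0,0,0,1],
    [0,-0.008,0,0,0,0,1],
    [0,-0.008,0,0,0,0,1],
    [0,-0.008,0,0,0,0,1],
    [0,-0.006,0,0,0,0,1]
  ]
}}

```text
time_s: 19.22
ee_pos: [511.9, 98.9, 76.0]
orientation: [0.74, 0.672, 0.001, 0.001]
wrist_force: [6.2, -1.7, 11.0]
grip_width: 14.2
```

```bash
python3 - <<'E'
from h import *
plan(510,98,75.5,LY); s=ctrl.observe(); print(W2L(*s['ee_pos'][:2]))
c=snap('wrist','w7')
E
```

```text
t 19.22 p [511.9  98.9  76. ] F [ 6.2 -1.7 11. ] w 14.2 j7 0.67
 shift if kept orient [-0.0011 -0.0018  0.0005]  shift after turn [-0.0011 -0.0018  0.0005]  rot [ 0.0027 -0.0002  0.0004]
[-109.14640486   71.97618319]
```

View pics/w7.png

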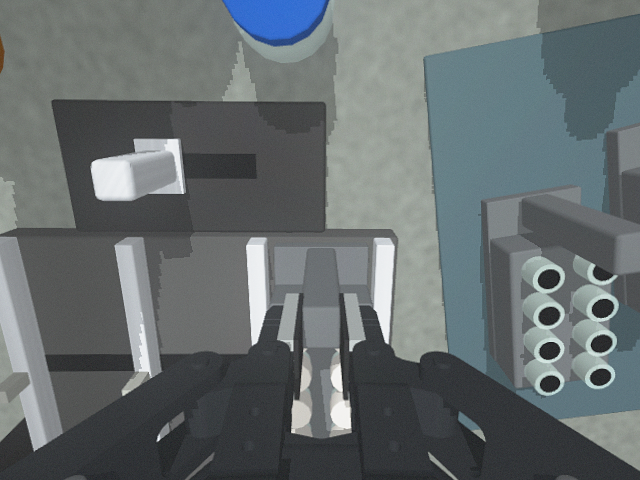

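Both full racks are now clear of the overhang in turn. I'll lift this one and carry it to the tray's +y side.

{"op": "carry_out", "data": {
  "moves": [
    [0,0,-0.004,0,0,0,1],
    [0,0,-0.008,0,0,0,1],
    [0,0,-0.01,0,0,0,1],
    [0,0,-0.014,0,0,0,1],
    [0,0,-0.014,0,0,0,1],
    [0,0,-0.014,0,0,0,1],
    [0,0,-0.014,0,0,0,1],
    [0,0,-0.01,0,0,0,1],
    [0,0,-0.004,0,0,0,1],
    [0,0,0,0,0,0,1]
  ]
}}

```text
time_s: 20.1
ee_pos: [512.4, 98.8, 168.5]
orientation: [0.741, 0.672, 0.001, 0.001]
wrist_force: [-0.0, 0.2, -2.7]
grip_width: 14.2
```

```bash
python3 - <<'E'
from h import *
plan(456,-254,170,0.012)
E
```

```text
t 20.1 p [512.4  98.8 168.5] F [-0.   0.2 -2.7] w 14.2 j7 0.78
 shift if kept orient [-0.3566 -0.0219 -0.0016]  shift after turn [-0.3521 -0.0606 -0.0015]  rot [ 0.0023  0.     -0.1092]
```

{"op": "carry_out", "data": {
  "moves": [
    [-0.01,0,0,0,0,0,1],
    [-0.02,-0.002,0,0,0,0,1],
    [-0.03,-0.002,0,0,0,0,1],
    [-0.03,-0.002,0,0,0,0,1],
    [-0.03,-0.002,0,0,0,0,1],
    [-0.03,-0.002,0,0,0,0,1],
    [-0.03,-0.002,0,0,0,0,1],
    [-0.03,-0.002,0,0,0,0,1],
    [-0.03,-0.002,0,0,0,0,1],
    [-0.03,-0.002,0,0,0,0,1],
    [-0.03,-0.002,0,0,0,0,1],
    [-0.025,-0.002,0,0,0,0,1]
  ]
}}

```text
time_s: 21.1
ee_pos: [456.1, -225.7, 166.0]
orientation: [0.741, 0.671, -0.001, -0.001]
wrist_force: [1.1, 0.0, -2.5]
grip_width: 14.0
```

{"op": "carry_out", "data": {
  "moves": [
    [-0.02,0,0,0,0,0,1],
    [-0.01,0,0,0,0,-0.03,1],
    [-0.002,0,0,0,0,-0.04,1],
    [0,0,0,0,0,-0.039,1],
    [0,0,0,0,0,0,1],
    [0,0,0,0,0,0,1]
  ]
}}

```text
time_s: 21.6
ee_pos: [454.2, -254.7, 166.2]
orientation: [0.703, 0.711, -0.0, -0.001]
wrist_force: [-0.7, 0.9, -1.9]
grip_width: 14.4
```

```bash
python3 - <<'E'
from h import *
plan(456,-254,61,0.012)
E
```

```text
t 21.6 p [ 454.2 -254.7  166.2] F [-0.7  0.9 -1.9] w 14.4 j7 1.57
 shift if kept orient [0.0005 0.002  0.1052]  shift after turn [0.0007 0.0018 0.1052]  rot [-0.0014 -0.0011 -0.0014]
```

{"op": "carry_out", "data": {
  "moves": [
    [0,0.001,0.01,0,0,0,1],
    [0,0.001,0.015,0,0,0,1],
    [0,0,0.015,0,0,0,1],
    [0,0,0.015,0,0,0,1],
    [0,0,0.015,0,0,0,1],
    [0,0,0.012,0,0,0,1],
    [0,0,0.008,0,0,0,1],
    [0,0,0.006,0,0,0,1],
    [0,0,0.004,0,0,0,1],
    [0,0,0.003,0,0,0,1],
    [0,0,0.001,0,0,0,1],
    [0,0,0,0,0,0,1]
  ]
}}

```text
time_s: 22.6
ee_pos: [457.5, -254.5, 63.3]
orientation: [0.703, 0.711, 0.0, 0.0]
wrist_force: [-0.4, -0.5, -3.4]
grip_width: 14.0
```

{"op": "carry_out", "data": {
  "moves": [
    [0,0,0.002,0,0,0,1],
    [0,0,0.001,0,0,0,1],
    [0,0,0,0,0,0,1],
    [0,0,0,0,0,0,0.8],
    [0,0,0,0,0,0,0.6],
    [0,0,0,0,0,0,0.4],
    [0,0,0,0,0,0,0.4],
    [0,0,-0.02,0,0,0,0.4],
    [0,0,-0.03,0,0,0,0.4],
    [0,0,-0.04,0,0,0,0.4],
    [0,0,-0.04,0,0,0,0.4],
    [0,0,-0.02,0,0,0,0.4]
  ]
}}

```text
time_s: 23.6
ee_pos: [459.4, -254.4, 214.4]
orientation: [0.702, 0.712, 0.001, 0.002]
wrist_force: [0.8, -0.5, 0.2]
grip_width: 51.3
```

```bash
python3 - <<'E'
from h import *
plan(456,0,210,0.012)
c=snap('scene','s8'); d=snap('top','t8')
E
```

```text
t 23.6 p [ 459.4 -254.4  214.4] F [ 0.8 -0.5  0.2] w 51.3 j7 1.62
 shift if kept orient [ 2.544e-01 -1.000e-04  3.800e-03]  shift after turn [ 0.2544 -0.0003  0.0044]  rot [0.0044 0.0022 0.0012]
```

View pics/s8.png

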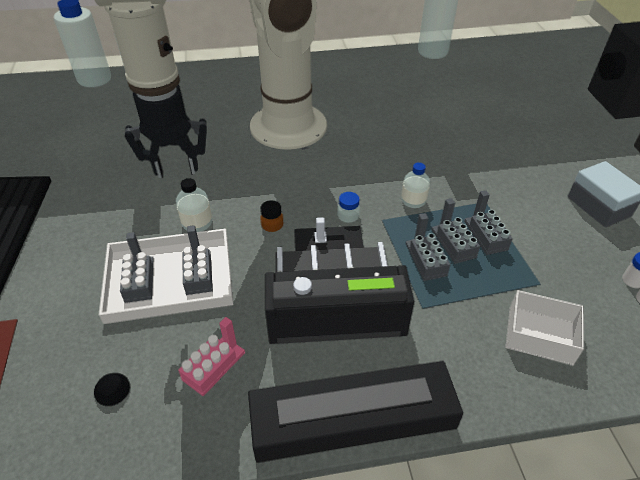

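View pics/t8.png

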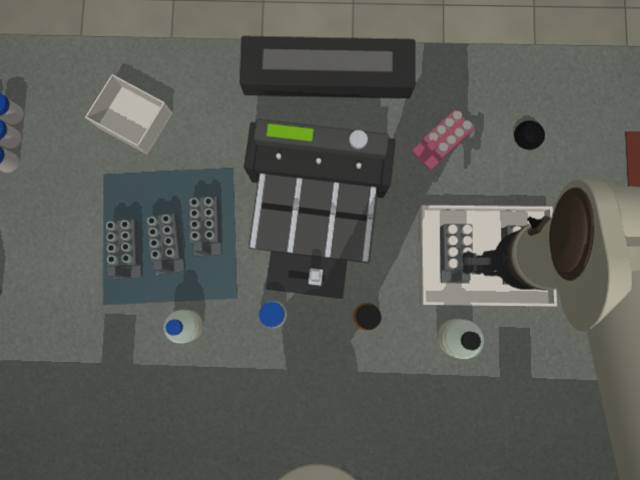

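```bash
python3 - <<'E'
from h import *
plan(490,226,200,0.076)
E
```

```text
t 23.7 p [ 460.  -255.3  214.1] F [ 0.2 -1.   0.3] w 51.6 j7 1.62
 shift if kept orient [0.481  0.0357 0.0122]  shift after turn [0.4777 0.0665 0.0141]  rot [ 0.0058  0.0045 -0.0639]
```

{"op": "carry_out", "data": {
  "moves": [
    [0.01,0,0,0,0,-0.03,0.4],
    [0.025,0.001,0,0,0,-0.033,0.4],
    [0.04,0,0,0,0,0,0.4],
    [0.04,0,0,0,0,0,0.4],
    [0.04,0,0,0,0,0,0.4],
    [0.04,0,0,0,0,0,0.4],
    [0.04,0,0,0,0,0,0.4],
    [0.04,0,0,0,0,0,0.4],
    [0.04,0,0,0,0,0,0.4],
    [0.04,0,0,0,0,0,0.4],
    [0.04,0,0,0,0,0,0.4],
    [0.04,0,0,0,0,0,0.4]
  ]
}}

```text
time_s: 24.7
ee_pos: [424.8, 180.8, 208.5]
orientation: [0.679, 0.734, -0.001, -0.001]
wrist_force: [0.8, 0.5, 1.0]
grip_width: 51.4
```

```bash
python3 - <<'E'
from h import *
plan(485,226,200,0.076)
E
```

```text
t 24.7 p [424.8 180.8 208.5] F [0.8 0.5 1. ] w 51.4 j7 0.83
 shift if kept orient [0.0405 0.0635 0.0083]  shift after turn [0.0405 0.0634 0.0085]  rot [-0.0026  0.0009  0.0006]
```

{"op": "carry_out", "data": {
  "moves": [
    [0.02,0.02,0,0,0,0,0.4],
    [0.015,0.025,0,0,0,0,0.4],
    [0.005,0.018,0,0,0,0,0.4],
    [0,0,0,0,0,0,0.4],
    [0,0,0,0,0,0,0.4]
  ]
}}

```text
time_s: 25.12
ee_pos: [485.2, 224.8, 208.1]
orientation: [0.679, 0.734, -0.001, -0.002]
wrist_force: [-0.6, 1.1, 0.2]
grip_width: 51.3
```

```bash
python3 - <<'E'
from h import *
plan(499.3,226.3,60,0.076)
c=snap('wrist','w9')
E
```

```text
t 25.12 p [485.2 224.8 208.1] F [-0.6  1.1  0.2] w 51.3 j7 0.74
 shift if kept orient [0.0003 0.0148 0.1481]  shift after turn [0.0004 0.0142 0.1481]  rot [-0.0039 -0.0005  0.0019]
```

View pics/w9.png

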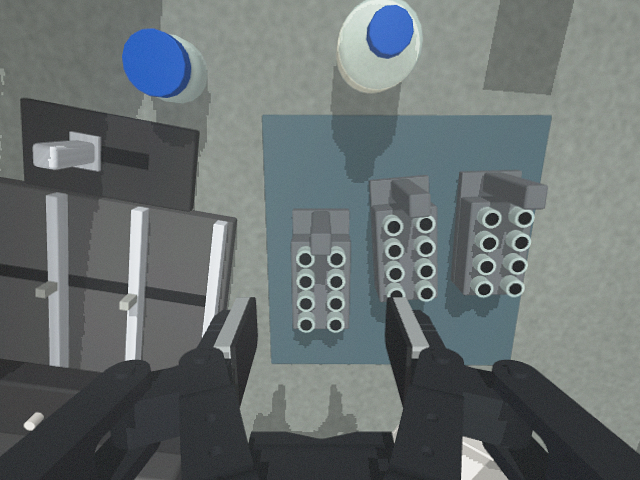

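```bash
cat >> h.py <<'E'
def wpt(name,uv,z,s=None):
    c=load(name); s=s or ctrl.observe(); return onz(c,uv,z,(s['ee_pos'],Ro.from_quat(s['orientation']).as_matrix()))
E
python3 - <<'E'
from h import *
print(wpt('w9',[[321.5,244]],91)); print(wpt('w9',[[306,257],[305.5,324],[336,257],[336,324]],60))
print(wpt('w9',[[409,206],[526,196]],91))
a=cv2.imread('pics/w9.png'); cv2.imwrite('pics/c1.png',cv2.resize(a[180:350,260:430],(600,600),interpolation=cv2.INTER_CUBIC))
E
```

```text
[[499.88373576 225.78275467  91.        ]]
[[522.39823663 214.36423211  60.        ]
 [586.08529245 218.11764298  60.        ]
 [520.43979005 239.79225515  60.        ]
 [583.98425332 245.40600226  60.        ]]
[[465.70646001 287.61099135  91.        ]
 [452.01903995 370.81709452  91.        ]]
```

View pics/c1.png

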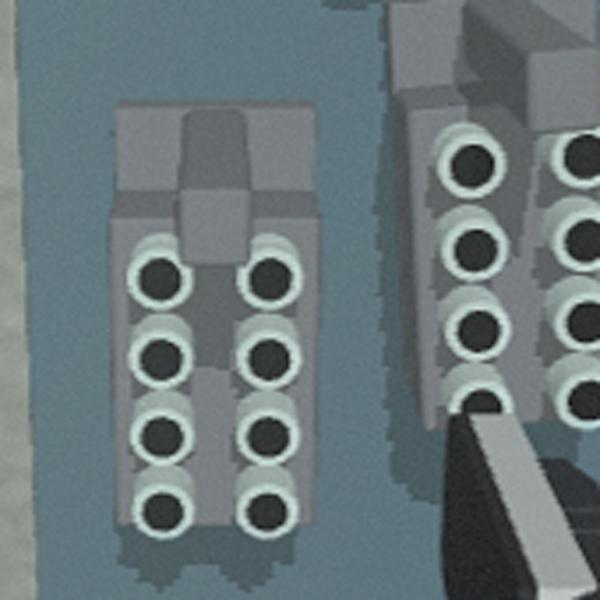

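{"op": "carry_out", "data": {
  "moves": [
    [0,0.005,0.02,0,0,0,0.4],
    [0,0.005,0.025,0,0,0,0.4],
    [0,0.003,0.025,0,0,0,0.4],
    [0,0,0.025,0,0,0,0.4],
    [0,0,0.025,0,0,0,0.4],
    [0,0,0.015,0,0,0,0.4],
    [0,0,0.008,0,0,0,0.4],
    [0,0,0,0,0,0,0.4],
    [0,0,0,0,0,0,0.4]
  ]
}}

```text
time_s: 25.92
ee_pos: [499.7, 225.2, 67.7]
orientation: [0.68, 0.733, 0.0, -0.0]
wrist_force: [-0.7, 0.2, 0.4]
grip_width: 51.0
```

```bash
python3 - <<'E'
from h import *
plan(499.6,226,59,0.076)
E
```

```text
t 25.92 p [499.7 225.2  67.7] F [-0.7  0.2  0.4] w 51.0 j7 0.6
 shift if kept orient [ 0.0008 -0.      0.0087]  shift after turn [ 0.0008 -0.      0.0087]  rot [ 0.0002 -0.0003 -0.0005]
```

Then grip and lift.

{"op": "carry_out", "data": {
  "moves": [
    [0.001,0,0.008,0,0,0,0.4],
    [0,0,0,0,0,0,0.6],
    [0,0,0,0,0,0,0.8],
    [0,0,0,0,0,0,1],
    [0,0,0,0,0,0,1],
    [0,0,0,0,0,0,1],
    [0,0,0,0,0,0,1]
  ]
}}

```text
time_s: 26.5
ee_pos: [500.1, 226.0, 59.8]
orientation: [0.68, 0.733, 0.0, 0.0]
wrist_force: [-1.1, -1.5, 6.0]
grip_width: 14.0
```

{"op": "carry_out", "data": {
  "moves": [
    [0,0,-0.004,0,0,0,1],
    [0,0,-0.01,0,0,0,1],
    [0,0,-0.014,0,0,0,1],
    [0,0,-0.018,0,0,0,1],
    [0,0,-0.02,0,0,0,1],
    [0,0,-0.02,0,0,0,1],
    [0,0,-0.018,0,0,0,1],
    [0,0,-0.014,0,0,0,1],
    [0,0,-0.005,0,0,0,1],
    [0,0,0,0,0,0,1]
  ]
}}

```text
time_s: 27.33
ee_pos: [500.5, 226.5, 183.8]
orientation: [0.68, 0.733, 0.001, 0.001]
wrist_force: [0.5, 0.8, -2.7]
grip_width: 13.8
```

```bash
python3 - <<'E'
from h import *
p=L2W(-113,-72); print(p)
plan(*p,180,LY); plan(*p,180,0.076)
E
```

```text
[494.15813873 -44.01772209]
t 27.33 p [500.5 226.5 183.8] F [ 0.5  0.8 -2.7] w 13.8 j7 0.72
 shift if kept orient [-0.2693 -0.0266  0.0036]  shift after turn [-0.2699  0.0199  0.0038]  rot [ 0.0028 -0.0007  0.1721]
t 27.33 p [500.5 226.5 183.8] F [ 0.5  0.8 -2.7] w 13.8 j7 0.72
 shift if kept orient [-0.2693 -0.0266  0.0036]  shift after turn [-0.2693 -0.0268  0.0038]  rot [ 0.0028 -0.0005 -0.0009]
```

{"op": "carry_out", "data": {
  "moves": [
    [-0.01,0,0,0,0,0.03,1],
    [-0.02,0,0,0,0,0.05,1],
    [-0.03,0.001,0,0,0,0.05,1],
    [-0.03,0.001,0,0,0,0.042,1],
    [-0.03,0.002,0,0,0,0,1],
    [-0.03,0.002,0,0,0,0,1],
    [-0.03,0.003,0,0,0,0,1],
    [-0.03,0.003,0,0,0,0,1],
    [-0.025,0.003,0,0,0,0,1],
    [-0.02,0.002,0,0,0,0,1],
    [-0.01,0.002,0,0,0,0,1],
    [0,0,0,0,0,0,1]
  ]
}}

```text
time_s: 28.33
ee_pos: [500.7, -43.3, 180.9]
orientation: [0.743, 0.67, -0.001, -0.001]
wrist_force: [0.6, 0.0, -1.9]
grip_width: 14.0
```

```bash
python3 - <<'E'
from h import *
p=L2W(-111,-72)
plan(*p,77,LY)
c=snap('wrist','w10')
E
```

```text
t 28.33 p [500.7 -43.3 180.9] F [ 0.6  0.  -1.9] w 14.0 j7 1.09
 shift if kept orient [-0.0013 -0.0042  0.1039]  shift after turn [-0.0014 -0.0045  0.1039]  rot [-0.0022  0.0008 -0.0059]
```

View pics/w10.png

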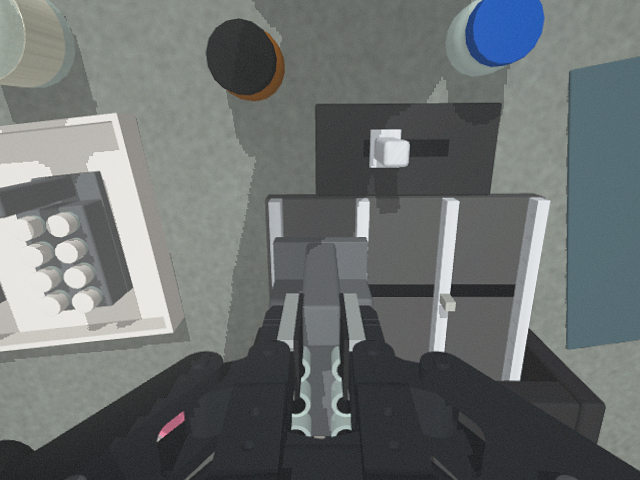

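{"op": "carry_out", "data": {
  "moves": [
    [-0.001,-0.004,0,0,0,-0.006,1],
    [0,0,0.012,0,0,0,1],
    [0,0,0.016,0,0,0,1],
    [0,0,0.016,0,0,0,1],
    [0,0,0.014,0,0,0,1],
    [0,0,0.012,0,0,0,1],
    [0,0,0.008,0,0,0,1],
    [0,0,0.004,0,0,0,1],
    [0,0,0,0,0,0,1],
    [0,0,0,0,0,0,1]
  ]
}}

```text
time_s: 29.22
ee_pos: [494.7, -38.9, 99.8]
orientation: [0.738, 0.675, -0.002, -0.002]
wrist_force: [-11.2, -0.7, 13.9]
grip_width: 14.4
```

```bash
python3 - <<'E'
from h import *
p=L2W(-111,-72)
plan(*p,77,LY)
E
```

```text
t 29.22 p [494.7 -38.9  99.8] F [-11.2  -0.7  13.9] w 14.4 j7 0.99
 shift if kept orient [-0.0051  0.002   0.0228]  shift after turn [-0.0052  0.0019  0.0228]  rot [-0.0052  0.0012  0.0089]
```

{"op": "carry_out", "data": {
  "moves": [
    [0,0,-0.008,0,0,0,1],
    [0,0,-0.01,0,0,0,1],
    [-0.003,0,-0.004,0,0,0,1],
    [-0.002,0,0,0,0,0.004,1],
    [0,0,0,0,0,0,1]
  ]
}}

```text
time_s: 29.63
ee_pos: [497.5, -46.4, 122.4]
orientation: [0.74, 0.672, 0.0, 0.001]
wrist_force: [0.1, -0.4, -3.5]
grip_width: 13.9
```

```bash
python3 - <<'E'
from h import *
p=L2W(-111,-72)
plan(*p,77,LY)
snap('wrist','w11');c=snap('scene','s11');cv2.imwrite('pics/c1.png',cv2.resize(c['img'][150:350,200:440,::-1],(720,600),interpolation=cv2.INTER_CUBIC))
E
```

```text
t 29.63 p [497.5 -46.4 122.4] F [ 0.1 -0.4 -3.5] w 13.9 j7 1.03
 shift if kept orient [ 0.0021 -0.0016  0.0454]  shift after turn [ 0.002  -0.0015  0.0454]  rot [0.0011 0.0007 0.0006]
```

View pics/w11.png

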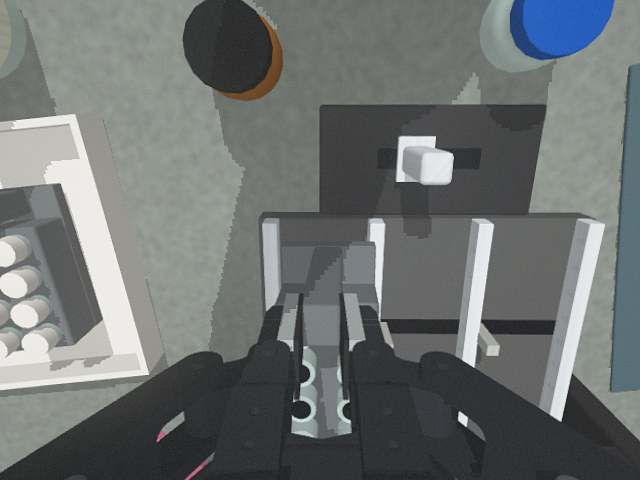

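View pics/c1.png

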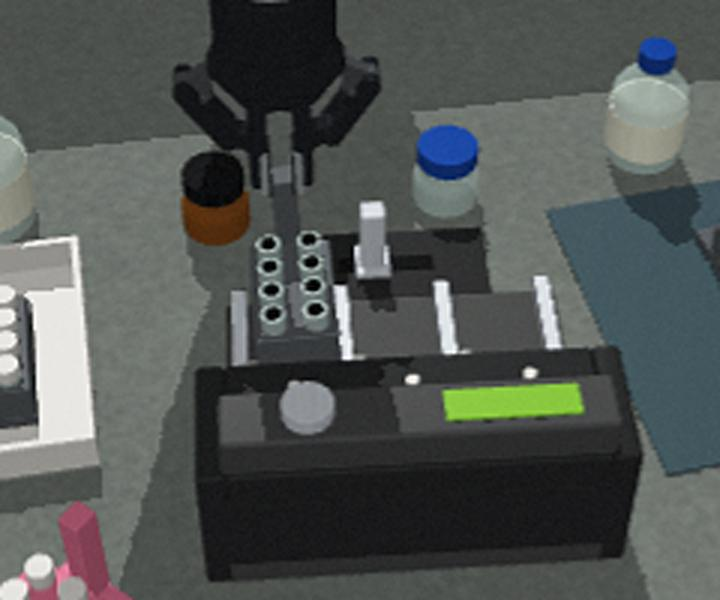

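{"op": "carry_out", "data": {
  "moves": [
    [0.002,-0.001,0.003,0,0,0,1],
    [0,0,0.004,0,0,0,1],
    [0,0,0.003,0,0,0,1],
    [0,0,0,0,0,0,1],
    [0,0,0,0,0,0,1]
  ]
}}

```text
time_s: 30.15
ee_pos: [495.9, -43.1, 111.6]
orientation: [0.74, 0.673, -0.0, -0.0]
wrist_force: [0.5, -0.0, -2.0]
grip_width: 14.2
```

```bash
python3 - <<'E'
from h import *
p=L2W(-111,-72)
plan(*p,77,LY)
E
```

```text
t 30.15 p [495.9 -43.1 111.6] F [ 0.5 -0.  -2. ] w 14.2 j7 1.01
 shift if kept orient [-0.0011  0.0004  0.0346]  shift after turn [-0.0011  0.0004  0.0346]  rot [-0.0009 -0.0003  0.0025]
```

{"op": "carry_out", "data": {
  "moves": [
    [-0.001,0,0.004,0,0,0,1],
    [0,0,0.005,0,0,0,1],
    [0,0,0.005,0,0,0,1],
    [0,0,0.004,0,0,0,1],
    [0,0,0,0,0,0,1],
    [0,0,0,0,0,0,1]
  ]
}}

```text
time_s: 30.65
ee_pos: [495.8, -44.1, 93.7]
orientation: [0.74, 0.673, -0.0, -0.0]
wrist_force: [0.4, 0.6, -1.8]
grip_width: 14.1
```

```bash
python3 - <<'E'
from h import *
p=L2W(-111,-72)
plan(*p,77,LY)
E
```

```text
t 30.65 p [495.8 -44.1  93.7] F [ 0.4  0.6 -1.8] w 14.1 j7 0.99
 shift if kept orient [-0.0001  0.0003  0.0167]  shift after turn [-0.0001  0.0003  0.0167]  rot [-0.0008 -0.0002  0.0024]
```

No contact this time. Continuing down.

{"op": "carry_out", "data": {
  "moves": [
    [0,0,0.005,0,0,0,1],
    [0,0,0.005,0,0,0,1],
    [0,0,0.003,0,0,0,1],
    [0,0,0.001,0,0,0,1],
    [0,0,0,0,0,0,1]
  ]
}}

```text
time_s: 31.07
ee_pos: [498.2, -51.0, 85.5]
orientation: [0.741, 0.671, -0.004, 0.006]
wrist_force: [-18.3, -16.3, 61.8]
grip_width: 13.9
```

{"op": "carry_out", "data": {
  "moves": [
    [0,0,0.001,0,0,0,1],
    [0,0,0.001,0,0,0,1],
    [0,0,0,0,0,0,1]
  ]
}}

```text
time_s: 31.32
ee_pos: [498.1, -53.8, 83.4]
orientation: [0.742, 0.671, -0.005, 0.007]
wrist_force: [-15.3, -22.1, 54.7]
grip_width: 13.9
```

{"op": "carry_out", "data": {
  "moves": [
    [0,0,-0.006,0,0,0,1],
    [0,0,-0.008,0,0,0,1],
    [0,0,-0.01,0,0,0,1],
    [0,0,-0.006,0,0,0,1],
    [0,0,0,0,0,0,1],
    [0,0,0,0,0,0,1]
  ]
}}

```text
time_s: 31.82
ee_pos: [496.2, -43.8, 108.1]
orientation: [0.74, 0.673, 0.0, -0.0]
wrist_force: [0.3, 0.1, -2.4]
grip_width: 14.0
```

```bash
python3 - <<'E'
from h import *
p=L2W(-111,-72)
plan(*p,77,LY)
c=snap('wrist','w12');cv2.imwrite('pics/c2.png',cv2.resize(c['img'][200:440,230:410,::-1],(450,600),interpolation=cv2.INTER_CUBIC))
c=snap('top','t12');cv2.imwrite('pics/c1.png',cv2.resize(c['img'][120:320,240:440,::-1],(600,600),interpolation=cv2.INTER_CUBIC))
E
```

```text
t 31.82 p [496.2 -43.8 108.1] F [ 0.3  0.1 -2.4] w 14.0 j7 1.01
 shift if kept orient [-0.0004 -0.0001  0.0311]  shift after turn [-0.0004 -0.0001  0.0311]  rot [ 0.0004 -0.0004  0.0028]
```

View pics/c1.png

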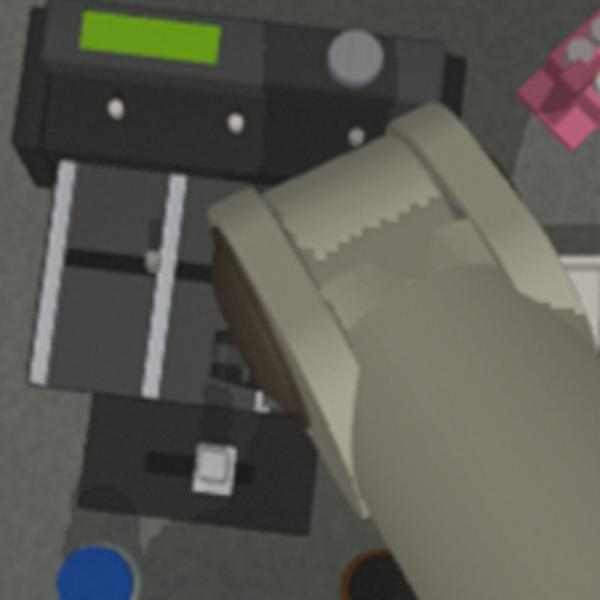

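View pics/c2.png

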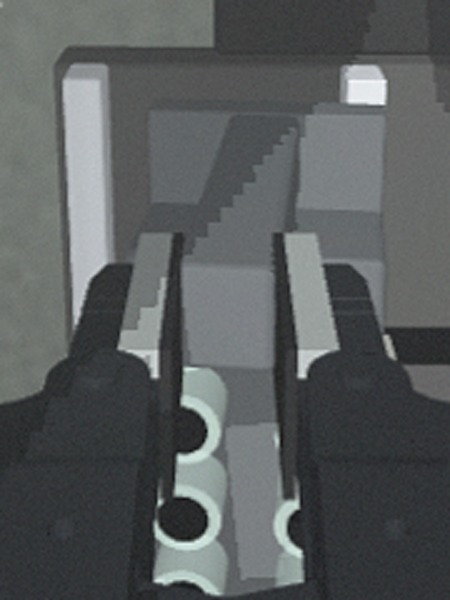

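The lane-side view shows two things. My first contact pushed a tooth about 10 mm off its rail, at (488,345) in w11, and the rack has rolled roughly 0.1 rad in the grip. I'll put the rack back on the mat, re-open the lock and regrasp.

{"op": "carry_out", "data": {
  "moves": [
    [0,0,-0.01,0,0,0,1],
    [0,0,-0.02,0,0,0,1],
    [0,0,-0.02,0,0,0,1],
    [0,0,-0.02,0,0,0,1],
    [0,0,-0.01,0,0,0,1],
    [0,0,0,0,0,0,1]
  ]
}}

```text
time_s: 32.42
ee_pos: [497.8, -44.0, 190.3]
orientation: [0.74, 0.673, 0.001, 0.002]
wrist_force: [1.0, 0.2, -2.1]
grip_width: 14.2
```

```bash
python3 - <<'E'
from h import *
plan(499,219,180,.076)
c=snap('scene','s13');cv2.imwrite('pics/c1.png',cv2.resize(c['img'][150:350,200:440,::-1],(720,600),interpolation=cv2.INTER_CUBIC))
E
```

```text
t 32.42 p [497.8 -44.  190.3] F [ 1.   0.2 -2.1] w 14.2 j7 1.11
 shift if kept orient [ 0.262  -0.0237  0.0101]  shift after turn [0.2622 0.0212 0.0103]  rot [ 0.0039  0.0007 -0.1707]
```

View pics/c1.png

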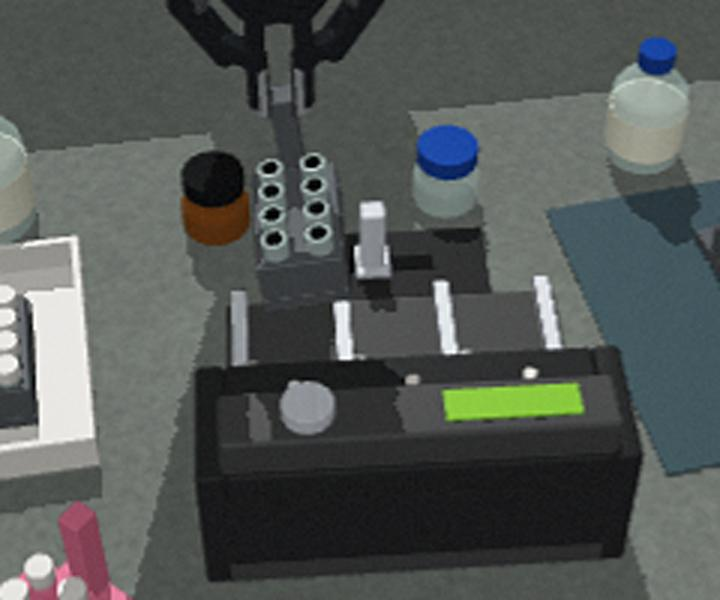

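{"op": "carry_out", "data": {
  "moves": [
    [0.01,0,0,0,0,-0.03,1],
    [0.02,0,0,0,0,-0.05,1],
    [0.03,0,0,0,0,-0.05,1],
    [0.03,0,0,0,0,-0.04,1],
    [0.03,0,0,0,0,0,1],
    [0.03,0,0,0,0,0,1],
    [0.03,-0.002,0,0,0,0,1],
    [0.03,-0.002,0,0,0,0,1],
    [0.025,-0.002,0,0,0,0,1],
    [0.02,-0.002,0,0,0,0,1],
    [0.007,0,0,0,0,0,1],
    [0,0,0,0,0,0,1]
  ]
}}

```text
time_s: 33.47
ee_pos: [475.1, 219.2, 187.3]
orientation: [0.678, 0.735, -0.0, -0.001]
wrist_force: [-0.3, 0.2, -1.6]
grip_width: 13.9
```

```bash
python3 - <<'E'
from h import *
plan(499,219,64,.076)
E
```

```text
t 33.47 p [475.1 219.2 187.3] F [-0.3  0.2 -1.6] w 13.9 j7 0.73
 shift if kept orient [-0.0023  0.024   0.1232]  shift after turn [-0.002   0.0238  0.1233]  rot [-0.0017 -0.0011  0.0049]
```

{"op": "carry_out", "data": {
  "moves": [
    [-0.002,0.008,0,0,0,0,1],
    [0,0.01,0.01,0,0,0,1],
    [0,0.006,0.016,0,0,0,1],
    [0,0,0.018,0,0,0,1],
    [0,0,0.018,0,0,0,1],
    [0,0,0.018,0,0,0,1],
    [0,0,0.016,0,0,0,1],
    [0,0,0.01,0,0,0,1],
    [0,0,0.005,0,0,0,1],
    [0,0,0,0,0,0,1],
    [0,0,0,0,0,0,1]
  ]
}}

```text
time_s: 34.38
ee_pos: [501.5, 216.0, 77.4]
orientation: [0.68, 0.733, 0.0, 0.0]
wrist_force: [1.1, -0.2, -1.2]
grip_width: 14.0
```

```bash
python3 - <<'E'
from h import *
plan(499,219,63,.076)
E
```

```text
t 34.38 p [501.5 216.   77.4] F [ 1.1 -0.2 -1.2] w 14.0 j7 0.63
 shift if kept orient [ 0.0032 -0.0023  0.0144]  shift after turn [ 0.0032 -0.0023  0.0144]  rot [ 0.0003 -0.     -0.0015]
```

{"op": "carry_out", "data": {
  "moves": [
    [0,0,0.004,0,0,0,1],
    [0,0,0.004,0,0,0,1],
    [0,0,0.003,0,0,0,1],
    [0,0,0.002,0,0,0,1],
    [0,0,0,0,0,0,1]
  ]
}}

```text
time_s: 34.8
ee_pos: [500.7, 216.2, 63.8]
orientation: [0.68, 0.733, -0.0, -0.0]
wrist_force: [0.1, -0.3, -2.9]
grip_width: 14.3
```

{"op": "carry_out", "data": {
  "moves": [
    [0,0,0.003,0,0,0,1],
    [0,0,0,0,0,0,1],
    [0,0,0,0,0,0,0.8],
    [0,0,0,0,0,0,0.6],
    [0,0,0,0,0,0,0.4],
    [0,0,0,0,0,0,0.4],
    [0,0,-0.02,0,0,0,0.4],
    [0,0,-0.03,0,0,0,0.4],
    [0,0,-0.04,0,0,0,0.4],
    [0,0,-0.04,0,0,0,0.4],
    [0,0,-0.02,0,0,0,0.4],
    [0,0,0,0,0,0,0.4]
  ]
}}

```text
time_s: 35.8
ee_pos: [503.6, 218.5, 216.3]
orientation: [0.68, 0.733, 0.004, 0.002]
wrist_force: [0.6, 0.9, -0.6]
grip_width: 51.1
```

```bash
python3 - <<'E'
from h import *
plan(499,219,63,.076)
snap('wrist','w14'); snap('top','t14')
E
```

```text
t 35.8 p [503.6 218.5 216.3] F [ 0.6  0.9 -0.6] w 51.1 j7 0.77
 shift if kept orient [ 0.0006 -0.0058  0.1533]  shift after turn [ 0.0009 -0.0045  0.1533]  rot [ 0.0083 -0.002  -0.0006]
```

View pics/w14.png

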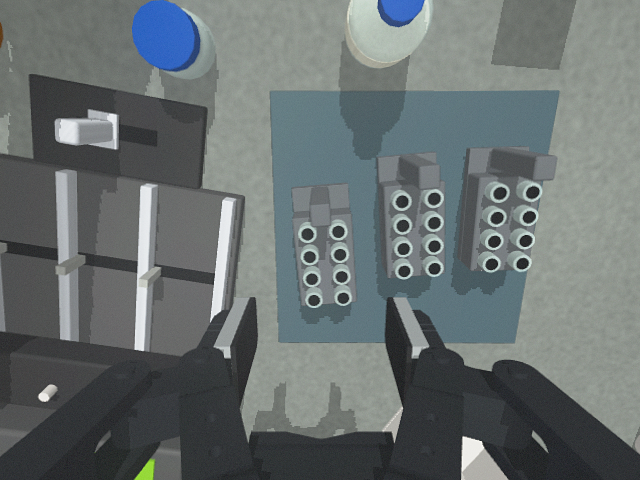

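View pics/t14.png

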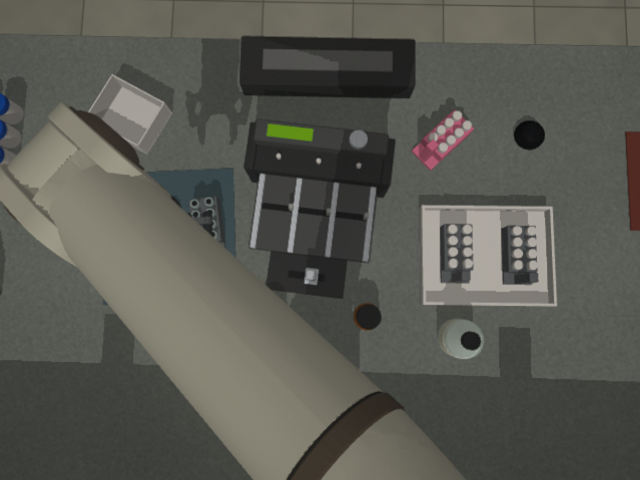

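```bash
python3 - <<'E'
from h import *
c=load('t14')
P=onz(c,[[311.5,273.5]],70)[0]; print('lock',P,W2L(*P[:2]))
P0=onz(load('t8'),[[316,274]],70)[0]; print(P0,W2L(*P0[:2]))
a=cv2.imread('pics/t14.png');b=cv2.imread('pics/t8.png');cv2.imwrite('pics/c1.png',cv2.resize(np.hstack([b[160:290,240:390],a[160:290,240:390]]),(800,347),interpolation=cv2.INTER_CUBIC))
P=wpt('w14',[[65,132]],70)[0]; print(P,W2L(*P[:2]))
q=L2W(-159,-12); plan(*q,200,LY)
E
```

```text
lock [455.48832227  20.33953781  70.        ] [-157.7209062   -11.69036432]
[454.75612506  12.11870409  70.        ] [-157.65349052  -19.94346525]
[451.61879688  20.69748677  70.        ] [-161.6069083   -11.70885364]
t 35.9 p [501.5 216.2 211.8] F [-0.5  0.2 -0.4] w 51.0 j7 0.77
 shift if kept orient [-0.192  -0.0618  0.0117]  shift after turn [-0.1997 -0.0281  0.0118]  rot [0.0021 0.0003 0.1717]
```

View pics/c1.png

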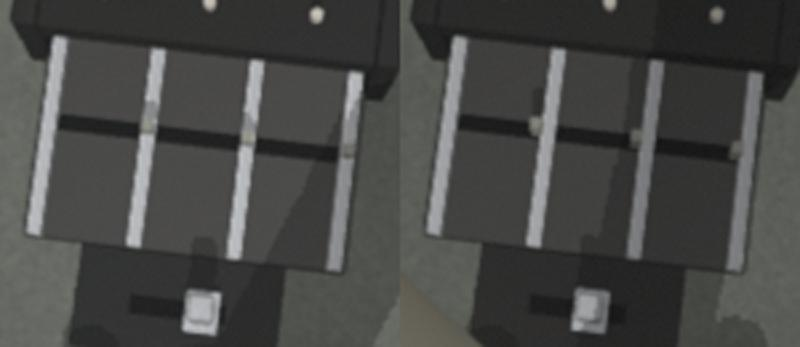

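{"op": "carry_out", "data": {
  "moves": [
    [-0.01,0,0,0,0,0.06,0.4],
    [-0.02,0,0,0,0,0.06,0.4],
    [-0.03,-0.003,0,0,0,0.052,0.4],
    [-0.035,-0.005,0,0,0,0,0.4],
    [-0.035,-0.006,0,0,0,0,0.4],
    [-0.035,-0.007,0,0,0,0,0.4],
    [-0.025,-0.007,0,0,0,0,0.4],
    [-0.01,0,0,0,0,0,0.4],
    [0,0,0,0,0,0,0.4]
  ]
}}

```text
time_s: 36.65
ee_pos: [457.4, 15.6, 209.3]
orientation: [0.742, 0.67, -0.002, -0.001]
wrist_force: [-0.4, 0.6, 0.6]
grip_width: 51.3
```

```bash
python3 - <<'E'
from h import *
q=L2W(-159,-11); plan(*q,45,LY)
E
```

```text
t 36.65 p [457.4  15.6 209.3] F [-0.4  0.6  0.6] w 51.3 j7 1.07
 shift if kept orient [ 0.0055 -0.0031  0.1643]  shift after turn [ 0.0052 -0.0037  0.1643]  rot [-0.0035  0.0019 -0.0057]
```

{"op": "carry_out", "data": {
  "moves": [
    [0.003,-0.002,0.015,0,0,0,0.4],
    [0.001,0,0.03,0,0,0,0.4],
    [0,0,0.03,0,0,0,0.4],
    [0,0,0.03,0,0,0,0.4],
    [0,0,0.03,0,0,0,0.4],
    [0,0,0.015,0,0,0,0.4],
    [0,0,0.008,0,0,0,0.4],
    [0,0,0,0,0,0,0.4],
    [0,0,0,0,0,0,0.4]
  ]
}}

```text
time_s: 37.4
ee_pos: [457.6, 25.1, 53.1]
orientation: [0.74, 0.673, 0.0, -0.001]
wrist_force: [0.3, -0.0, -0.4]
grip_width: 51.3
```

```bash
python3 - <<'E'
from h import *
q=L2W(-159,-11); plan(*q,45,LY)
E
```

```text
t 37.4 p [457.6  25.1  53.1] F [ 0.3 -0.  -0.4] w 51.3 j7 0.79
 shift if kept orient [-0.0042 -0.0029  0.0081]  shift after turn [-0.0042 -0.0029  0.0081]  rot [-0.0007 -0.0009  0.0019]
```

{"op": "carry_out", "data": {
  "moves": [
    [-0.004,-0.003,0.006,0,0,0,0.4],
    [0,0,0,0,0,0,0.7],
    [0,0,0,0,0,0,1],
    [0,0,0,0,0,0,1],
    [0,0,0,0,0,0,1],
    [0,0,0,0,0,0,1]
  ]
}}

```text
time_s: 37.9
ee_pos: [454.7, 20.0, 48.0]
orientation: [0.741, 0.672, 0.0, 0.001]
wrist_force: [-1.8, -0.4, 5.7]
grip_width: 14.1
```

{"op": "carry_out", "data": {
  "moves": [
    [-0.003,0,0,0,0,0,1],
    [-0.003,0,0,0,0,0,1],
    [-0.003,0,0,0,0,0,1],
    [-0.002,0,0,0,0,0,1],
    [0,0,0,0,0,0,1],
    [0,0,0,0,0,0,1]
  ]
}}

```text
time_s: 38.4
ee_pos: [454.2, 13.6, 48.0]
orientation: [0.74, 0.673, 0.003, -0.001]
wrist_force: [-1.0, 11.4, 3.4]
grip_width: 14.3
```

{"op": "carry_out", "data": {
  "moves": [
    [0.002,0,0,0,0,0,0.4],
    [0,0,0,0,0,0,0.4],
    [0,0,0,0,0,0,0.4],
    [0,0,0,0,0,0,0.4],
    [0,0,-0.03,0,0,0,0.4],
    [0,0,-0.04,0,0,0,0.4],
    [0,0,-0.04,0,0,0,0.4],
    [0,0,-0.04,0,0,0,0.4],
    [0,0,-0.01,0,0,0,0.4],
    [0,0,0,0,0,0,0.4]
  ]
}}

```text
time_s: 39.23
ee_pos: [455.9, 10.5, 210.2]
orientation: [0.741, 0.671, 0.001, 0.003]
wrist_force: [0.7, 0.1, -0.1]
grip_width: 51.3
```

```bash
python3 - <<'E'
from h import *
snap('top','t15'); a=cv2.imread('pics/t15.png'); cv2.imwrite('pics/c1.png',cv2.resize(a[160:310,90:390],(800,400),interpolation=cv2.INTER_CUBIC))
plan(490,218,205,.13)
E
```

```text
t 39.28 p [454.4  10.  208.2] F [-0.2 -1.2 -0.2] w 50.7 j7 1.08
 shift if kept orient [0.2105 0.0149 0.0028]  shift after turn [0.2016 0.0623 0.0032]  rot [ 0.0029  0.0023 -0.2286]
```

View pics/c1.png

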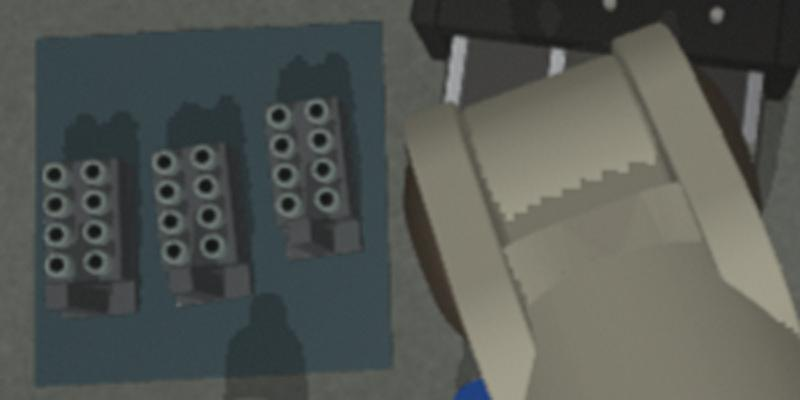

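```bash
python3 - <<'E'
from h import *
c=load('t15')
f=lambda p:(np.array(p,float)+.5)/2.6667+[90,160]-.5
for n,g,r in [('f3',(297,237),[(278,115),(288,206),(316,110),(326,199)]),('f2',(181,281),[(163,162),(173,251),(202,156),(212,246)]),('f1',(56,295),[(54,175),(56,265),(92,172),(95,262)])]:
    G=onz(c,f([g]),91)[0]; P=onz(c,f(r),60)[:,:2]; d=(P[0]-P[1]+P[2]-P[3])/2; print(n,G.round(1),np.arctan2(d[1],d[0]).round(3),P.mean(0).round(1), (P.mean(0)-55.7*d/np.linalg.norm(d)).round(1))
E
```

```text
f3 [494.6 219.2  91. ] 0.159 [554.1 225.7] [499.1 216.9]
f2 [463.2 295.5  91. ] 0.17 [519.7 303.9] [464.8 294.5]
f1 [452.1 378.6  91. ] 0.098 [507.7 382.2] [452.3 376.7]
```

Going to f3: grip at about (498,218), yaw 0.155.

{"op": "carry_out", "data": {
  "moves": [
    [0.01,0,0,0,0,-0.08,0.4],
    [0.02,0,0,0,0,-0.08,0.4],
    [0.03,0.004,0,0,0,-0.08,0.4],
    [0.035,0.012,0,0,0,-0.01,0.4],
    [0.035,0.015,0,0,0,0,0.4],
    [0.035,0.015,0,0,0,0,0.4],
    [0.025,0.012,0,0,0,0,0.4],
    [0.01,0.005,0,0,0,0,0.4],
    [0,0,0,0,0,0,0.4],
    [0,0,0,0,0,0,0.4]
  ]
}}

```text
time_s: 40.12
ee_pos: [492.7, 218.6, 205.1]
orientation: [0.65, 0.76, -0.002, -0.001]
wrist_force: [0.3, -0.6, 0.7]
grip_width: 51.1
```

```bash
python3 - <<'E'
from h import *
plan(498,218,60,.155)
c=snap('wrist','w15')
cv2.imwrite('pics/c1.png',cv2.resize(c['img'][180:350,240:410,::-1],(600,600),interpolation=cv2.INTER_CUBIC))
E
```

```text
t 40.12 p [492.7 218.6 205.1] F [ 0.3 -0.6  0.7] w 51.1 j7 0.83
 shift if kept orient [-0.0014  0.0056  0.1451]  shift after turn [-0.0014  0.0051  0.1451]  rot [-0.0035  0.0005  0.0004]
```

View pics/c1.png

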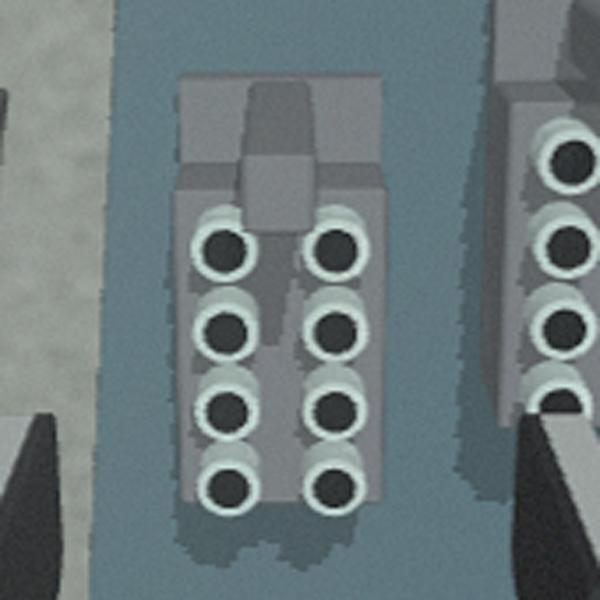

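```bash
python3 - <<'E'
from h import *
P=wpt('w15',[[318.6,234.2]],91)[0];print(P); plan(P[0],P[1],59,.155)
E
```

```text
[499.8064989  216.57448779  91.        ]
t 40.17 p [493.  217.5 205.3] F [-0.1 -0.3  0.8] w 51.2 j7 0.83
 shift if kept orient [-0.0018  0.0071  0.1463]  shift after turn [-0.002   0.0066  0.1463]  rot [-0.0033  0.0012 -0.0014]
```

{"op": "carry_out", "data": {
  "moves": [
    [-0.001,0.003,0.02,0,0,0,0.4],
    [0,0.001,0.025,0,0,0,0.4],
    [0,0,0.025,0,0,0,0.4],
    [0,0,0.025,0,0,0,0.4],
    [0,0,0.025,0,0,0,0.4],
    [0,0,0.012,0,0,0,0.4],
    [0,0,0.006,0,0,0,0.4],
    [0,0,0,0,0,0,0.4],
    [0,0,0,0,0,0,0.4]
  ]
}}

```text
time_s: 40.92
ee_pos: [498.7, 218.0, 69.8]
orientation: [0.651, 0.759, 0.0, 0.0]
wrist_force: [-0.5, 0.2, -0.1]
grip_width: 51.5
```

```bash
python3 - <<'E'
from h import *
plan(498.5,217.5,59,.155)
E
```

```text
t 40.92 p [498.7 218.   69.8] F [-0.5  0.2 -0.1] w 51.5 j7 0.69
 shift if kept orient [-0.0005 -0.0003  0.0108]  shift after turn [-0.0005 -0.0003  0.0108]  rot [ 0.0007 -0.0001 -0.0024]
```

{"op": "carry_out", "data": {
  "moves": [
    [0,0.001,0.01,0,0,-0.002,0.4],
    [0,0,0,0,0,0,0.6],
    [0,0,0,0,0,0,0.8],
    [0,0,0,0,0,0,1],
    [0,0,0,0,0,0,1],
    [0,0,0,0,0,0,1],
    [0,0,0,0,0,0,1]
  ]
}}

```text
time_s: 41.5
ee_pos: [499.5, 218.3, 59.7]
orientation: [0.65, 0.76, 0.0, 0.0]
wrist_force: [-0.8, -1.5, 5.2]
grip_width: 14.1
```

{"op": "carry_out", "data": {
  "moves": [
    [0,0,-0.004,0,0,0,1],
    [0,0,-0.01,0,0,0,1],
    [0,0,-0.014,0,0,0,1],
    [0,0,-0.018,0,0,0,1],
    [0,0,-0.02,0,0,0,1],
    [0,0,-0.02,0,0,0,1],
    [0,0,-0.018,0,0,0,1],
    [0,0,-0.014,0,0,0,1],
    [0,0,-0.005,0,0,0,1],
    [0,0,0,0,0,0,1]
  ]
}}

```text
time_s: 42.33
ee_pos: [500.0, 218.8, 183.8]
orientation: [0.65, 0.76, 0.001, 0.001]
wrist_force: [-0.0, -0.5, -1.2]
grip_width: 14.4
```

```bash
python3 - <<'E'
from h import *
plan(*L2W(-111,-72),185,LY)
E
```

```text
t 42.33 p [500.  218.8 183.8] F [-0.  -0.5 -1.2] w 14.4 j7 0.81
 shift if kept orient [-0.2593 -0.0444 -0.0014]  shift after turn [-0.2622  0.0216 -0.0012]  rot [ 0.0028 -0.0006  0.2521]
```

{"op": "carry_out", "data": {
  "moves": [
    [-0.005,0,0,0,0,0.06,1],
    [-0.015,0,0,0,0,0.07,1],
    [-0.025,0,0,0,0,0.07,1],
    [-0.03,0.001,0,0,0,0.052,1],
    [-0.03,0.002,0,0,0,0,1],
    [-0.03,0.002,0,0,0,0,1],
    [-0.03,0.003,0,0,0,0,1],
    [-0.03,0.003,0,0,0,0,1],
    [-0.025,0.003,0,0,0,0,1],
    [-0.02,0.002,0,0,0,0,1],
    [-0.015,0.002,0,0,0,0,1],
    [-0.005,0,0,0,0,0,1]
  ]
}}

```text
time_s: 43.33
ee_pos: [499.8, -45.8, 180.8]
orientation: [0.742, 0.67, -0.001, -0.001]
wrist_force: [-0.5, -0.5, -2.2]
grip_width: 14.2
```

```bash
python3 - <<'E'
from h import *
plan(*L2W(-111,-72),115,LY)
E
```

```text
t 43.33 p [499.8 -45.8 180.8] F [-0.5 -0.5 -2.2] w 14.2 j7 1.12
 shift if kept orient [ 0.0013 -0.0037  0.0658]  shift after turn [ 0.0012 -0.0038  0.0658]  rot [-0.0022  0.0009 -0.0042]
```

{"op": "carry_out", "data": {
  "moves": [
    [0,-0.003,0,0,0,-0.004,1],
    [0,0,0.01,0,0,0,1],
    [0,0,0.015,0,0,0,1],
    [0,0,0.015,0,0,0,1],
    [0,0,0.012,0,0,0,1],
    [0,0,0.008,0,0,0,1],
    [0,0,0,0,0,0,1],
    [0,0,0,0,0,0,1],
    [0,0,0,0,0,0,1]
  ]
}}

```text
time_s: 44.08
ee_pos: [498.3, -41.4, 122.6]
orientation: [0.739, 0.674, 0.0, 0.0]
wrist_force: [0.2, 0.4, -0.5]
grip_width: 14.1
```

```bash
python3 - <<'E'
from h import *
plan(*L2W(-111,-72),115,LY)
E
```

```text
t 44.08 p [498.3 -41.4 122.6] F [ 0.2  0.4 -0.5] w 14.1 j7 1.04
 shift if kept orient [-0.003  -0.0019  0.0076]  shift after turn [-0.0031 -0.0019  0.0076]  rot [ 0.0009 -0.0003  0.0051]
```

{"op": "carry_out", "data": {
  "moves": [
    [-0.003,-0.002,0,0,0,0.005,1],
    [0,0,0,0,0,0,1],
    [0,0,0.004,0,0,0,1],
    [0,0,0.004,0,0,0,1],
    [0,0,0,0,0,0,1],
    [0,0,0,0,0,0,1]
  ]
}}

```text
time_s: 44.58
ee_pos: [495.2, -44.8, 113.8]
orientation: [0.741, 0.672, -0.0, -0.0]
wrist_force: [0.4, -0.7, -1.8]
grip_width: 13.8
```

```bash
python3 - <<'E'
from h import *
plan(*L2W(-111,-72),77,LY)
c=snap('wrist','w16')
cv2.imwrite('pics/c1.png',cv2.resize(c['img'][200:440,230:430,::-1],(500,600),interpolation=cv2.INTER_CUBIC))
E
```

```text
t 44.58 p [495.2 -44.8 113.8] F [ 0.4 -0.7 -1.8] w 13.8 j7 1.03
 shift if kept orient [0.0007 0.0009 0.0368]  shift after turn [0.0007 0.0009 0.0368]  rot [-0.0006 -0.0001 -0.0008]
```

View pics/c1.png

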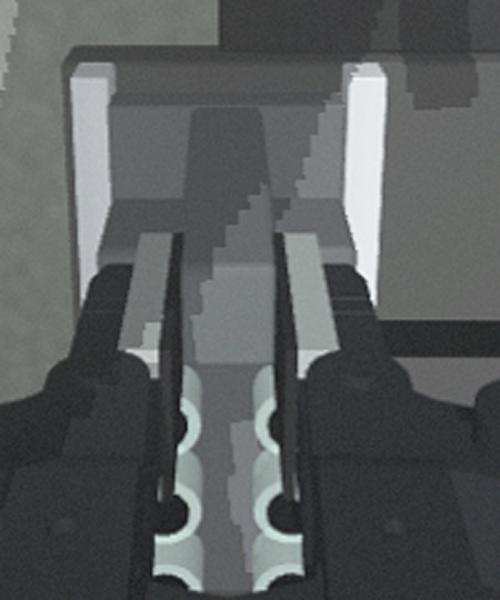

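{"op": "carry_out", "data": {
  "moves": [
    [0.001,0.001,0.004,0,0,0,1],
    [0,0,0.005,0,0,0,1],
    [0,0,0.005,0,0,0,1],
    [0,0,0.005,0,0,0,1],
    [0,0,0,0,0,0,1],
    [0,0,0,0,0,0,1]
  ]
}}

```text
time_s: 45.13
ee_pos: [496.1, -43.7, 94.6]
orientation: [0.741, 0.672, -0.0, -0.001]
wrist_force: [-0.1, 0.2, -2.3]
grip_width: 14.1
```

```bash
python3 - <<'E'
from h import *
plan(*L2W(-111,-72),77,LY)
E
```

```text
t 45.13 p [496.1 -43.7  94.6] F [-0.1  0.2 -2.3] w 14.1 j7 1.0
 shift if kept orient [-0.0005  0.0001  0.0176]  shift after turn [-0.0005  0.0001  0.0176]  rot [-0.0011 -0.0003 -0.0006]
```

{"op": "carry_out", "data": {
  "moves": [
    [0,0,0.005,0,0,0,1],
    [0,0,0.004,0,0,0,1],
    [0,0,0,0,0,0,1],
    [0,0,0,0,0,0,1]
  ]
}}

```text
time_s: 45.47
ee_pos: [496.3, -43.8, 85.8]
orientation: [0.741, 0.672, -0.0, -0.0]
wrist_force: [-0.3, 0.4, -0.9]
grip_width: 14.3
```

{"op": "carry_out", "data": {
  "moves": [
    [0,0,0.004,0,0,0,1],
    [0,0,0.003,0,0,0,1],
    [0,0,0,0,0,0,1]
  ]
}}

```text
time_s: 45.72
ee_pos: [496.1, -44.0, 78.5]
orientation: [0.741, 0.672, -0.0, -0.0]
wrist_force: [-1.0, -0.2, -1.6]
grip_width: 13.8
```

{"op": "carry_out", "data": {
  "moves": [
    [0,0.004,0.001,0,0,0,1],
    [0,0.008,0,0,0,0,1],
    [0,0.008,0,0,0,0,1],
    [0,0.008,0,0,0,0,1],
    [0,0.008,0,0,0,0,1],
    [0,0.008,0,0,0,0,1],
    [0,0.008,0,0,0,0,1],
    [0,0.008,0,0,0,0,1],
    [0,0.006,0,0,0,0,1],
    [0,0,0,0,0,0,1]
  ]
}}

```text
time_s: 46.55
ee_pos: [563.9, -50.4, 78.2]
orientation: [0.741, 0.672, 0.001, 0.0]
wrist_force: [0.5, 0.2, -2.2]
grip_width: 14.0
```

```bash
python3 - <<'E'
from h import *
plan(*L2W(-18,-72),77,LY); s=ctrl.observe(); print(W2L(*s['ee_pos'][:2]))
E
```

```text
t 46.55 p [563.9 -50.4  78.2] F [ 0.5  0.2 -2.2] w 14.0 j7 1.0
 shift if kept orient [-0.0004  0.025   0.0012]  shift after turn [-0.0004  0.025   0.0012]  rot [ 0.0012 -0.0006 -0.0013]
[-42.97637367 -71.60027197]
```

{"op": "carry_out", "data": {
  "moves": [
    [0,0.006,0.001,0,0,0,1],
    [0,0.006,0,0,0,0,1],
    [0,0.005,0,0,0,0,1],
    [0,0.003,0,0,0,0,1],
    [0,0.002,0,0,0,0,1],
    [0,0.002,0,0,0,0,1],
    [0,0,0,0,0,0,1]
  ]
}}

```text
time_s: 47.13
ee_pos: [586.5, -52.7, 77.2]
orientation: [0.741, 0.672, 0.0, 0.0]
wrist_force: [-0.2, 0.4, -1.1]
grip_width: 14.3
```

```bash
python3 - <<'E'
from h import *
plan(*L2W(-18,-72),77,LY); s=ctrl.observe(); print(W2L(*s['ee_pos'][:2]))
E
```

```text
t 47.13 p [586.5 -52.7  77.2] F [-0.2  0.4 -1.1] w 14.3 j7 1.0
 shift if kept orient [-0.0003  0.0022  0.0002]  shift after turn [-0.0003  0.0022  0.0002]  rot [ 0.0004 -0.0002 -0.0008]
[-20.20869512 -71.65365925]
```

{"op": "carry_out", "data": {
  "moves": [
    [0,0.001,0,0,0,0,1],
    [0,0.001,0,0,0,0,1],
    [0,0.001,0,0,0,0,1],
    [0,0.001,0,0,0,0,1],
    [0,0,0,0,0,0,1],
    [0,0,0,0,0,0,1]
  ]
}}

```text
time_s: 47.63
ee_pos: [590.0, -53.1, 77.1]
orientation: [0.741, 0.672, -0.0, -0.0]
wrist_force: [-1.4, 0.4, -1.2]
grip_width: 13.7
```

{"op": "carry_out", "data": {
  "moves": [
    [0,0.001,0,0,0,0,1],
    [0,0.001,0,0,0,0,1],
    [0,0.001,0,0,0,0,1],
    [0,0,0,0,0,0,1],
    [0,0,0,0,0,0,1]
  ]
}}

```text
time_s: 48.05
ee_pos: [589.9, -52.9, 76.7]
orientation: [0.741, 0.672, -0.002, -0.002]
wrist_force: [-10.3, 0.5, 5.8]
grip_width: 14.1
```

{"op": "carry_out", "data": {
  "moves": [
    [0,-0.001,0,0,0,0,0.8],
    [0,0,0,0,0,0,0.6],
    [0,0,0,0,0,0,0.4],
    [0,0,0,0,0,0,0.4],
    [0,0,-0.02,0,0,0,0.4],
    [0,0,-0.03,0,0,0,0.4],
    [0,0,-0.04,0,0,0,0.4],
    [0,0,-0.03,0,0,0,0.4],
    [0,0,-0.01,0,0,0,0.4],
    [0,0,0,0,0,0,0.4]
  ]
}}

```text
time_s: 48.88
ee_pos: [594.7, -53.1, 210.7]
orientation: [0.741, 0.672, 0.002, 0.003]
wrist_force: [0.9, 0.3, 0.3]
grip_width: 51.2
```

```bash
python3 - <<'E'
from h import *
plan(455,294,205,.17); snap('wrist','w17'); c=snap('top','t17')
E
```

```text
t 48.88 p [594.7 -53.1 210.7] F [0.9 0.3 0.3] w 51.2 j7 1.11
 shift if kept orient [ 0.3317 -0.173   0.0044]  shift after turn [ 0.3657 -0.079   0.0057]  rot [ 0.0066  0.0012 -0.268 ]
```

View pics/w17.png

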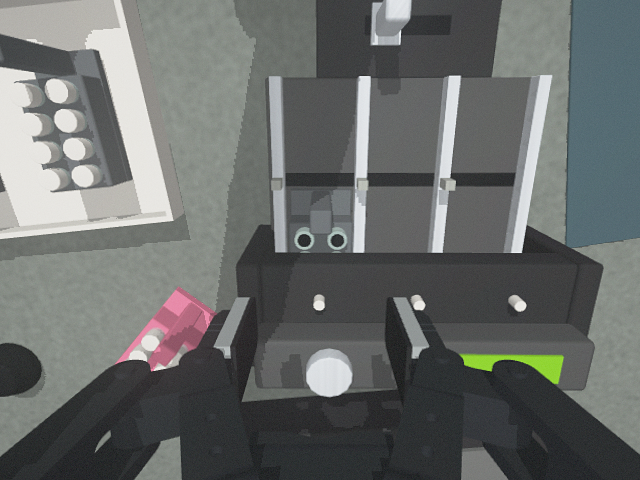

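View pics/t17.png

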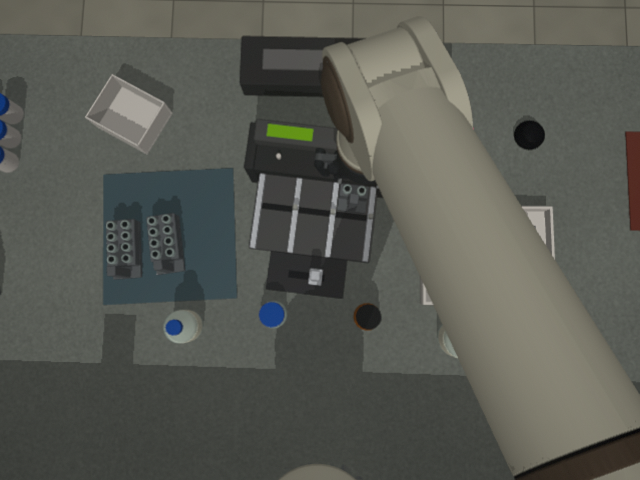

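{"op": "carry_out", "data": {
  "moves": [
    [0.005,-0.005,0,0,0,-0.09,0.4],
    [0.02,-0.005,0,0,0,-0.09,0.4],
    [0.03,-0.005,0,0,0,-0.09,0.4],
    [0.035,-0.01,0,0,0,0,0.4],
    [0.038,-0.01,0,0,0,0,0.4],
    [0.038,-0.01,0,0,0,0,0.4],
    [0.038,-0.01,0,0,0,0,0.4],
    [0.038,-0.01,0,0,0,0,0.4],
    [0.038,-0.01,0,0,0,0,0.4],
    [0.038,-0.01,0,0,0,0,0.4],
    [0.025,-0.004,0,0,0,0,0.4],
    [0.01,0,0,0,0,0,0.4]
  ]
}}

```text
time_s: 49.98
ee_pos: [447.5, 286.4, 205.8]
orientation: [0.641, 0.767, -0.001, -0.001]
wrist_force: [-0.2, 1.1, -0.5]
grip_width: 51.3
```

```bash
python3 - <<'E'
from h import *
plan(460,294,205,.17)
E
```

```text
t 49.98 p [447.5 286.4 205.8] F [-0.2  1.1 -0.5] w 51.3 j7 0.72
 shift if kept orient [0.0052 0.0137 0.0007]  shift after turn [0.0053 0.0136 0.0008]  rot [-0.0026 -0.0014  0.009 ]
```

{"op": "carry_out", "data": {
  "moves": [
    [0.004,0.008,0,0,0,0.006,0.4],
    [0,0.003,0,0,0,0,0.4],
    [0,0,0,0,0,0,0.4]
  ]
}}

```text
time_s: 50.23
ee_pos: [463.3, 286.6, 206.0]
orientation: [0.647, 0.762, -0.001, -0.0]
wrist_force: [1.1, -0.8, 0.2]
grip_width: 50.9
```

```bash
python3 - <<'E'
from h import *
plan(464,295,59,.17)
c=snap('wrist','w18')
cv2.imwrite('pics/c1.png',cv2.resize(c['img'][180:350,240:410,::-1],(600,600),interpolation=cv2.INTER_CUBIC))
E
```

```text
t 50.23 p [463.3 286.6 206. ] F [ 1.1 -0.8  0.2] w 50.9 j7 0.71
 shift if kept orient [0.0083 0.0022 0.1469]  shift after turn [0.0082 0.0021 0.147 ]  rot [-0.0012  0.0008 -0.0068]
```

View pics/c1.png

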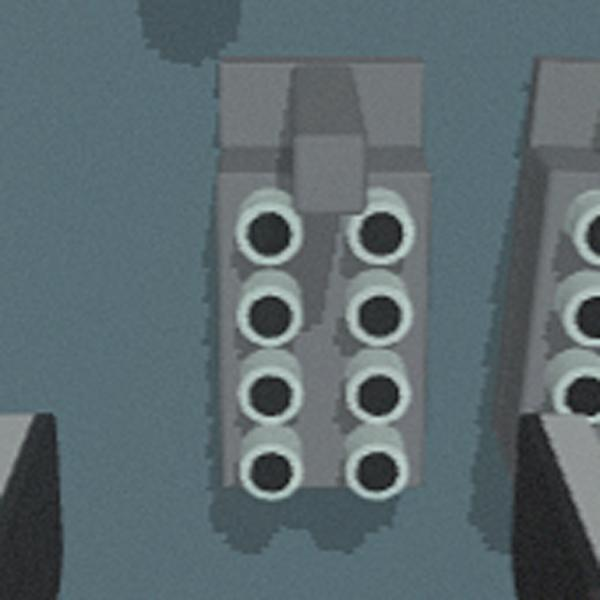

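```bash
python3 - <<'E'
from h import *
P=wpt('w18',[[240+329/3.53,180+173/3.53]],91)[0];print(P); plan(P[0],P[1],59,.165)
E
```

```text
[464.44103927 295.65408368  91.        ]
t 50.28 p [462.9 286.3 206.1] F [0.6 0.3 0.2] w 51.3 j7 0.71
 shift if kept orient [0.0091 0.0032 0.147 ]  shift after turn [0.0089 0.003  0.1471]  rot [-0.0015  0.0008 -0.0023]
```

{"op": "carry_out", "data": {
  "moves": [
    [0.005,0,0.02,0,0,0,0.4],
    [0.004,0,0.025,0,0,0,0.4],
    [0,0,0.025,0,0,0,0.4],
    [0,0,0.025,0,0,0,0.4],
    [0,0,0.025,0,0,0,0.4],
    [0,0,0.012,0,0,0,0.4],
    [0,0,0.006,0,0,0,0.4],
    [0,0,0,0,0,0,0.4],
    [0,0,0,0,0,0,0.4]
  ]
}}

```text
time_s: 51.03
ee_pos: [460.7, 297.3, 69.8]
orientation: [0.646, 0.763, 0.0, 0.0]
wrist_force: [-0.3, 0.4, 0.2]
grip_width: 51.3
```

```bash
python3 - <<'E'
from h import *
plan(464.2,295.4,59.5,.168)
E
```

```text
t 51.03 p [460.7 297.3  69.8] F [-0.3  0.4  0.2] w 51.3 j7 0.55
 shift if kept orient [-0.0025  0.0031  0.0103]  shift after turn [-0.0025  0.0031  0.0103]  rot [ 0.0007 -0.0005 -0.0027]
```

{"op": "carry_out", "data": {
  "moves": [
    [-0.002,0.003,0.009,0,0,-0.002,0.4],
    [0,0,0,0,0,0,0.4],
    [0,0,0,0,0,0,0.6],
    [0,0,0,0,0,0,0.8],
    [0,0,0,0,0,0,1],
    [0,0,0,0,0,0,1],
    [0,0,0,0,0,0,1],
    [0,0,0,0,0,0,1]
  ]
}}

```text
time_s: 51.7
ee_pos: [463.6, 295.9, 60.7]
orientation: [0.645, 0.764, 0.0, 0.0]
wrist_force: [-1.0, -2.2, 6.0]
grip_width: 13.6
```

{"op": "carry_out", "data": {
  "moves": [
    [0,0,-0.004,0,0,0,1],
    [0,0,-0.01,0,0,0,1],
    [0,0,-0.014,0,0,0,1],
    [0,0,-0.018,0,0,0,1],
    [0,0,-0.02,0,0,0,1],
    [0,0,-0.02,0,0,0,1],
    [0,0,-0.018,0,0,0,1],
    [0,0,-0.014,0,0,0,1],
    [0,0,-0.005,0,0,0,1],
    [0,0,0,0,0,0,1]
  ]
}}

```text
time_s: 52.53
ee_pos: [464.0, 296.4, 184.8]
orientation: [0.645, 0.764, 0.001, 0.001]
wrist_force: [-0.1, 0.3, -2.3]
grip_width: 14.1
```

```bash
python3 - <<'E'
from h import *
plan(*L2W(-111,0),185,LY)
E
```

```text
t 52.53 p [464.  296.4 184.8] F [-0.1  0.3 -2.3] w 14.1 j7 0.68
 shift if kept orient [-0.2717 -0.0064 -0.0004]  shift after turn [-2.639e-01  6.500e-02 -2.000e-04]  rot [ 0.0027 -0.001   0.2651]
```

{"op": "carry_out", "data": {
  "moves": [
    [-0.005,0.002,0,0,0,0.06,1],
    [-0.015,0.004,0,0,0,0.07,1],
    [-0.025,0.006,0,0,0,0.07,1],
    [-0.03,0.007,0,0,0,0.06,1],
    [-0.03,0.007,0,0,0,0,1],
    [-0.03,0.007,0,0,0,0,1],
    [-0.03,0.007,0,0,0,0,1],
    [-0.03,0.007,0,0,0,0,1],
    [-0.025,0.006,0,0,0,0,1],
    [-0.022,0.005,0,0,0,0,1],
    [-0.015,0.003,0,0,0,0,1],
    [-0.005,0,0,0,0,0,1]
  ]
}}

```text
time_s: 53.53
ee_pos: [508.9, 27.9, 181.8]
orientation: [0.74, 0.672, -0.001, -0.0]
wrist_force: [0.2, -0.1, -2.3]
grip_width: 14.3
```

```bash
python3 - <<'E'
from h import *
plan(*L2W(-111,0),115,LY)
E
```

```text
t 53.53 p [508.9  27.9 181.8] F [ 0.2 -0.1 -2.3] w 14.3 j7 0.98
 shift if kept orient [-0.0009 -0.0056  0.0668]  shift after turn [-0.001  -0.0057  0.0668]  rot [-0.0022  0.0014  0.0004]
```

{"op": "carry_out", "data": {
  "moves": [
    [0,-0.005,0,0,0,0,1],
    [0,0,0.01,0,0,0,1],
    [0,0,0.015,0,0,0,1],
    [0,0,0.015,0,0,0,1],
    [0,0,0.012,0,0,0,1],
    [0,0,0.008,0,0,0,1],
    [0,0,0.004,0,0,0,1],
    [0,0,0,0,0,0,1],
    [0,0,0,0,0,0,1]
  ]
}}

```text
time_s: 54.28
ee_pos: [504.6, 32.9, 119.3]
orientation: [0.738, 0.674, 0.0, -0.0]
wrist_force: [0.1, -0.2, -1.8]
grip_width: 14.1
```

```bash
python3 - <<'E'
from h import *
plan(*L2W(-111,0.3),115,LY)
E
```

```text
t 54.28 p [504.6  32.9 119.3] F [ 0.1 -0.2 -1.8] w 14.1 j7 0.9
 shift if kept orient [-0.0052 -0.0009  0.0042]  shift after turn [-0.0053 -0.0009  0.0043]  rot [ 0.0002 -0.0004  0.0061]
```

{"op": "carry_out", "data": {
  "moves": [
    [-0.005,-0.001,0,0,0,0.006,1],
    [0,0,0,0,0,0,1],
    [0,0,0.004,0,0,0,1],
    [0,0,0,0,0,0,1],
    [0,0,0,0,0,0,1]
  ]
}}

```text
time_s: 54.7
ee_pos: [502.9, 27.1, 115.1]
orientation: [0.741, 0.672, -0.0, 0.0]
wrist_force: [0.9, 0.4, -2.1]
grip_width: 14.1
```

```bash
python3 - <<'E'
from h import *
plan(*L2W(-111,0.3),77,LY)
c=snap('wrist','w19')
cv2.imwrite('pics/c1.png',cv2.resize(c['img'][200:440,230:430,::-1],(500,600),interpolation=cv2.INTER_CUBIC))
E
```

```text
t 54.7 p [502.9  27.1 115.1] F [ 0.9  0.4 -2.1] w 14.1 j7 0.9
 shift if kept orient [0.0007 0.0002 0.0381]  shift after turn [0.0006 0.0002 0.0381]  rot [ 0.      0.0001 -0.0011]
```

View pics/c1.png

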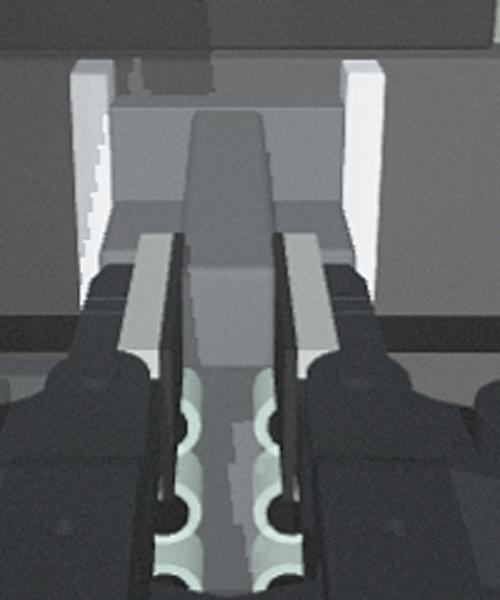

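{"op": "carry_out", "data": {
  "moves": [
    [0,0,0.004,0,0,0,1],
    [0,0,0.005,0,0,0,1],
    [0,0,0.005,0,0,0,1],
    [0,0,0.005,0,0,0,1],
    [0,0,0,0,0,0,1],
    [0,0,0,0,0,0,1]
  ]
}}

```text
time_s: 55.25
ee_pos: [502.5, 27.5, 95.6]
orientation: [0.741, 0.672, -0.0, -0.0]
wrist_force: [-0.1, 0.3, -1.9]
grip_width: 14.1
```

```bash
python3 - <<'E'
from h import *
plan(*L2W(-111,0.3),78.5,LY)
E
```

```text
t 55.25 p [502.5  27.5  95.6] F [-0.1  0.3 -1.9] w 14.1 j7 0.87
 shift if kept orient [0.0004 0.0006 0.0171]  shift after turn [0.0004 0.0006 0.0171]  rot [-0.0011 -0.0002 -0.0005]
```

{"op": "carry_out", "data": {
  "moves": [
    [0,0,0.005,0,0,0,1],
    [0,0,0.004,0,0,0,1],
    [0,0,0,0,0,0,1],
    [0,0,0,0,0,0,1]
  ]
}}

```text
time_s: 55.58
ee_pos: [502.7, 27.3, 86.8]
orientation: [0.741, 0.672, -0.0, -0.0]
wrist_force: [-0.0, -0.5, -1.8]
grip_width: 13.9
```

{"op": "carry_out", "data": {
  "moves": [
    [0,0,0.004,0,0,0,1],
    [0,0,0.003,0,0,0,1],
    [0,0,0,0,0,0,1]
  ]
}}

```text
time_s: 55.83
ee_pos: [502.5, 27.2, 79.5]
orientation: [0.741, 0.672, -0.0, -0.0]
wrist_force: [-1.0, 0.6, -1.4]
grip_width: 13.8
```

{"op": "carry_out", "data": {
  "moves": [
    [0,0.004,0.001,0,0,0,1],
    [0,0.008,0,0,0,0,1],
    [0,0.008,0,0,0,0,1],
    [0,0.008,0,0,0,0,1],
    [0,0.008,0,0,0,0,1],
    [0,0.008,0,0,0,0,1],
    [0,0.008,0,0,0,0,1],
    [0,0.008,0,0,0,0,1],
    [0,0.008,0,0,0,0,1],
    [0,0.006,0,0,0,0,1],
    [0,0.004,0.001,0,0,0,1],
    [0,0,0,0,0,0,1]
  ]
}}

```text
time_s: 56.83
ee_pos: [581.6, 19.7, 78.0]
orientation: [0.741, 0.672, 0.0, 0.0]
wrist_force: [1.0, 0.0, -1.2]
grip_width: 13.8
```

```bash
python3 - <<'E'
from h import *
plan(*L2W(-17,0.3),78,LY)
E
```

```text
t 56.83 p [581.6  19.7  78. ] F [ 1.   0.  -1.2] w 13.8 j7 0.89
 shift if kept orient [0.0004 0.0152 0.    ]  shift after turn [0.0004 0.0152 0.    ]  rot [ 0.0006 -0.0005 -0.0011]
```

{"op": "carry_out", "data": {
  "moves": [
    [0,0.005,0,0,0,0,1],
    [0,0.004,0,0,0,0,1],
    [0,0.003,0,0,0,0,1],
    [0,0.002,0,0,0,0,1],
    [0,0.001,0,0,0,0,1],
    [0,0.001,0,0,0,0,1],
    [0,0,0,0,0,0,1],
    [0,0,0,0,0,0,1]
  ]
}}

```text
time_s: 57.5
ee_pos: [596.0, 18.3, 78.0]
orientation: [0.741, 0.672, -0.0, -0.0]
wrist_force: [-2.0, 0.9, -0.6]
grip_width: 14.2
```

{"op": "carry_out", "data": {
  "moves": [
    [0,0.001,0,0,0,0,1],
    [0,0.001,0,0,0,0,1],
    [0,0,0,0,0,0,1],
    [0,0,0,0,0,0,1]
  ]
}}

```text
time_s: 57.83
ee_pos: [595.9, 18.3, 77.8]
orientation: [0.741, 0.672, -0.002, -0.001]
wrist_force: [-9.0, 0.6, 4.1]
grip_width: 14.2
```

{"op": "carry_out", "data": {
  "moves": [
    [0,-0.001,0,0,0,0,0.8],
    [0,0,0,0,0,0,0.6],
    [0,0,0,0,0,0,0.4],
    [0,0,0,0,0,0,0.4],
    [0,0,-0.02,0,0,0,0.4],
    [0,0,-0.03,0,0,0,0.4],
    [0,0,-0.04,0,0,0,0.4],
    [0,0,-0.03,0,0,0,0.4],
    [0,0,-0.01,0,0,0,0.4],
    [0,0,0,0,0,0,0.4]
  ]
}}

```text
time_s: 58.67
ee_pos: [600.1, 18.5, 211.8]
orientation: [0.741, 0.672, 0.002, 0.002]
wrist_force: [-0.4, -0.2, 0.1]
grip_width: 51.3
```

```bash
python3 - <<'E'
from h import *
plan(446,377,205,.1); snap('wrist','w20'); c=snap('top','t20')
E
```

```text
t 58.67 p [600.1  18.5 211.8] F [-0.4 -0.2  0.1] w 51.3 j7 1.01
 shift if kept orient [ 0.3417 -0.1885  0.0057]  shift after turn [ 0.3721 -0.1175  0.0068]  rot [ 0.0069  0.0003 -0.1981]
```

View pics/w20.png

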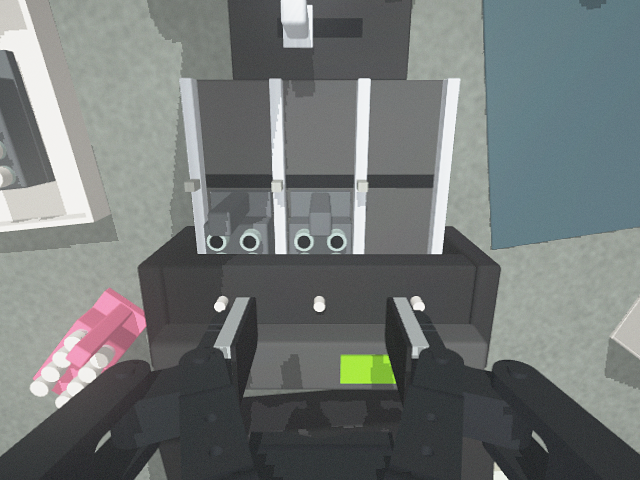

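View pics/t20.png

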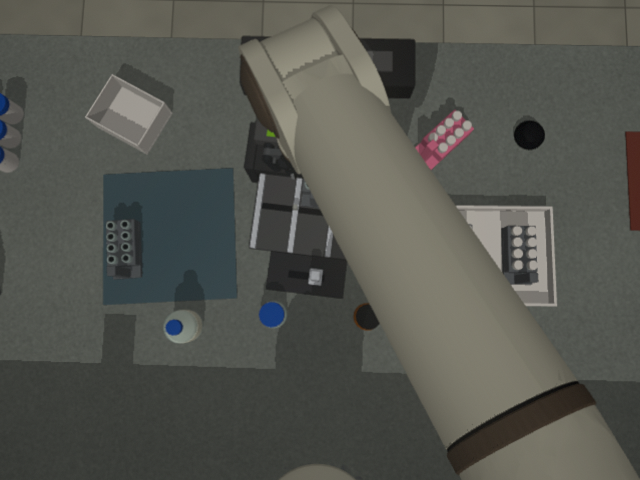

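{"op": "carry_out", "data": {
  "moves": [
    [0.005,-0.005,0,0,0,-0.07,0.4],
    [0.02,-0.008,0,0,0,-0.07,0.4],
    [0.03,-0.01,0,0,0,-0.058,0.4],
    [0.035,-0.012,0,0,0,0,0.4],
    [0.038,-0.012,0,0,0,0,0.4],
    [0.038,-0.012,0,0,0,0,0.4],
    [0.038,-0.012,0,0,0,0,0.4],
    [0.038,-0.012,0,0,0,0,0.4],
    [0.038,-0.012,0,0,0,0,0.4],
    [0.038,-0.012,0,0,0,0,0.4],
    [0.025,-0.006,0,0,0,0,0.4],
    [0.01,0,0,0,0,0,0.4]
  ]
}}

```text
time_s: 59.77
ee_pos: [450.4, 365.0, 206.6]
orientation: [0.668, 0.744, -0.001, -0.002]
wrist_force: [-0.8, -0.5, -0.3]
grip_width: 50.8
```

```bash
python3 - <<'E'
from h import *
plan(448,377,205,.1)
E
```

```text
t 59.77 p [450.4 365.  206.6] F [-0.8 -0.5 -0.3] w 50.8 j7 0.54
 shift if kept orient [ 0.0122 -0.0011  0.0016]  shift after turn [ 0.0122 -0.0012  0.0016]  rot [-0.0033 -0.0014  0.0077]
```

{"op": "carry_out", "data": {
  "moves": [
    [0.006,0,0,0,0,0.006,0.4],
    [0.002,0,0,0,0,0,0.4],
    [0,0,0,0,0,0,0.4]
  ]
}}

```text
time_s: 60.02
ee_pos: [454.8, 367.4, 206.9]
orientation: [0.674, 0.739, -0.001, 0.0]
wrist_force: [0.8, -0.6, 0.0]
grip_width: 51.3
```

```bash
python3 - <<'E'
from h import *
plan(452.3,377.5,59,.1)
c=snap('wrist','w21')
cv2.imwrite('pics/c1.png',cv2.resize(c['img'][180:350,240:410,::-1],(600,600),interpolation=cv2.INTER_CUBIC))
E
```

```text
t 60.02 p [454.8 367.4 206.9] F [ 0.8 -0.6  0. ] w 51.3 j7 0.52
 shift if kept orient [ 0.0105 -0.0013  0.1479]  shift after turn [ 0.0103 -0.0014  0.1479]  rot [-0.0013  0.0014 -0.0073]
```

View pics/c1.png

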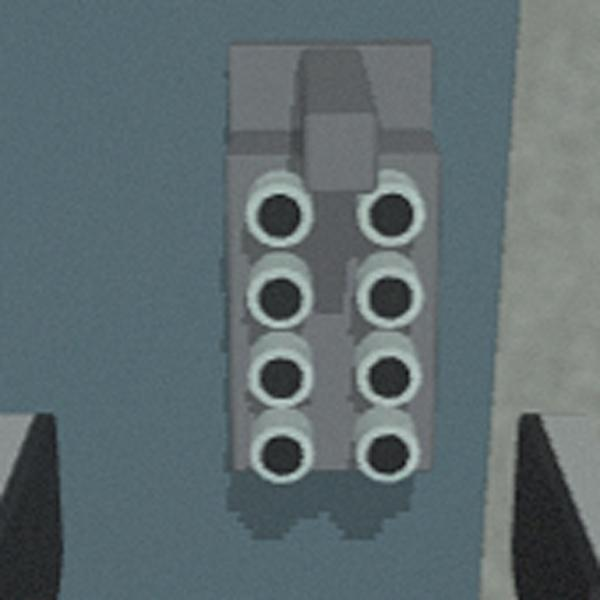

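```bash
python3 - <<'E'
from h import *
P=wpt('w21',[[240+341/3.53,180+152/3.53]],91)[0];print(P); plan(P[0],P[1],59,.093)
E
```

```text
[452.83909258 378.15297307  91.        ]
t 60.07 p [455.1 366.9 207.1] F [-0.3 -0.9 -0.7] w 51.1 j7 0.52
 shift if kept orient [ 0.0116 -0.0011  0.1481]  shift after turn [ 0.0114 -0.0012  0.1481]  rot [-0.001   0.0015 -0.001 ]
```

{"op": "carry_out", "data": {
  "moves": [
    [0.005,-0.001,0.02,0,0,0,0.4],
    [0.004,0,0.025,0,0,0,0.4],
    [0,0,0.025,0,0,0,0.4],
    [0,0,0.025,0,0,0,0.4],
    [0,0,0.025,0,0,0,0.4],
    [0,0,0.012,0,0,0,0.4],
    [0,0,0.006,0,0,0,0.4],
    [0,0,0,0,0,0,0.4],
    [0,0,0,0,0,0,0.4]
  ]
}}

```text
time_s: 60.82
ee_pos: [453.1, 377.7, 71.0]
orientation: [0.673, 0.739, 0.001, 0.0]
wrist_force: [-0.3, -0.3, 0.1]
grip_width: 51.2
```

```bash
python3 - <<'E'
from h import *
plan(452,378,59.5,.096)
E
```

```text
t 60.82 p [453.1 377.7  71. ] F [-0.3 -0.3  0.1] w 51.2 j7 0.39
 shift if kept orient [ 0.0004 -0.001   0.0115]  shift after turn [ 0.0004 -0.001   0.0115]  rot [ 0.0008 -0.0006 -0.0026]
```

{"op": "carry_out", "data": {
  "moves": [
    [0,0,0.01,0,0,-0.002,0.4],
    [0,0,0,0,0,0,0.4],
    [0,0,0,0,0,0,0.6],
    [0,0,0,0,0,0,0.8],
    [0,0,0,0,0,0,1],
    [0,0,0,0,0,0,1],
    [0,0,0,0,0,0,1],
    [0,0,0,0,0,0,1]
  ]
}}

```text
time_s: 61.48
ee_pos: [452.4, 378.4, 60.7]
orientation: [0.672, 0.74, 0.001, -0.0]
wrist_force: [-0.6, 0.7, 3.7]
grip_width: 14.1
```

{"op": "carry_out", "data": {
  "moves": [
    [0,0,-0.004,0,0,0,1],
    [0,0,-0.01,0,0,0,1],
    [0,0,-0.014,0,0,0,1],
    [0,0,-0.018,0,0,0,1],
    [0,0,-0.02,0,0,0,1],
    [0,0,-0.02,0,0,0,1],
    [0,0,-0.018,0,0,0,1],
    [0,0,-0.014,0,0,0,1],
    [0,0,-0.005,0,0,0,1],
    [0,0,0,0,0,0,1]
  ]
}}

```text
time_s: 62.32
ee_pos: [453.0, 378.2, 184.9]
orientation: [0.672, 0.74, 0.001, 0.0]
wrist_force: [-0.1, -0.2, -2.2]
grip_width: 13.9
```

```bash
python3 - <<'E'
from h import *
plan(*L2W(-111,72.3),185,LY)
E
```

```text
t 62.32 p [453.  378.2 184.9] F [-0.1 -0.2 -2.2] w 13.9 j7 0.49
 shift if kept orient [-0.2829  0.0301 -0.0003]  shift after turn [-2.719e-01  8.390e-02 -1.000e-04]  rot [ 0.0024 -0.0013  0.193 ]
```

{"op": "carry_out", "data": {
  "moves": [
    [-0.005,0.002,0,0,0,0.04,1],
    [-0.015,0.004,0,0,0,0.05,1],
    [-0.025,0.008,0,0,0,0.05,1],
    [-0.03,0.009,0,0,0,0.053,1],
    [-0.03,0.009,0,0,0,0,1],
    [-0.03,0.009,0,0,0,0,1],
    [-0.03,0.009,0,0,0,0,1],
    [-0.03,0.009,0,0,0,0,1],
    [-0.028,0.008,0,0,0,0,1],
    [-0.024,0.007,0,0,0,0,1],
    [-0.018,0.004,0,0,0,0,1],
    [-0.006,0,0,0,0,0,1]
  ]
}}

```text
time_s: 63.32
ee_pos: [511.1, 97.5, 181.6]
orientation: [0.742, 0.67, -0.002, 0.0]
wrist_force: [-0.6, -0.7, -1.9]
grip_width: 14.1
```

```bash
python3 - <<'E'
from h import *
plan(*L2W(-111,72.3),117,LY)
E
```

```text
t 63.32 p [511.1  97.5 181.6] F [-0.6 -0.7 -1.9] w 14.1 j7 0.85
 shift if kept orient [ 0.0019 -0.0011  0.0646]  shift after turn [ 0.0018 -0.0012  0.0646]  rot [-0.0023  0.0026 -0.0053]
```

{"op": "carry_out", "data": {
  "moves": [
    [0,0,0,0,0,-0.005,1],
    [0,0,0.01,0,0,0,1],
    [0,0,0.015,0,0,0,1],
    [0,0,0.015,0,0,0,1],
    [0,0,0.012,0,0,0,1],
    [0,0,0.008,0,0,0,1],
    [0,0,0.004,0,0,0,1],
    [0,0,0,0,0,0,1],
    [0,0,0,0,0,0,1]
  ]
}}

```text
time_s: 64.07
ee_pos: [511.3, 103.1, 119.2]
orientation: [0.738, 0.674, 0.0, -0.0]
wrist_force: [-0.1, 0.7, -1.3]
grip_width: 14.0
```

```bash
python3 - <<'E'
from h import *
plan(*L2W(-111,72.3),115,LY)
E
```

```text
t 64.07 p [511.3 103.1 119.2] F [-0.1  0.7 -1.3] w 14.0 j7 0.77
 shift if kept orient [-0.0038 -0.0009  0.0042]  shift after turn [-0.0038 -0.0009  0.0042]  rot [ 0.0001 -0.0005  0.0062]
```

{"op": "carry_out", "data": {
  "moves": [
    [-0.004,-0.001,0,0,0,0.006,1],
    [0,0,0,0,0,0,1],
    [0,0,0.004,0,0,0,1],
    [0,0,0,0,0,0,1],
    [0,0,0,0,0,0,1]
  ]
}}

```text
time_s: 64.48
ee_pos: [509.8, 98.2, 115.1]
orientation: [0.741, 0.672, -0.0, 0.0]
wrist_force: [-0.2, -0.4, -2.2]
grip_width: 13.9
```

```bash
python3 - <<'E'
from h import *
plan(*L2W(-111,72.3),78.5,LY)
c=snap('wrist','w22')
cv2.imwrite('pics/c1.png',cv2.resize(c['img'][200:440,230:430,::-1],(500,600),interpolation=cv2.INTER_CUBIC))
E
```

```text
t 64.48 p [509.8  98.2 115.1] F [-0.2 -0.4 -2.2] w 13.9 j7 0.77
 shift if kept orient [0.0012 0.0002 0.0366]  shift after turn [0.0012 0.0002 0.0366]  rot [-0.      0.0001 -0.0011]
```

View pics/c1.png

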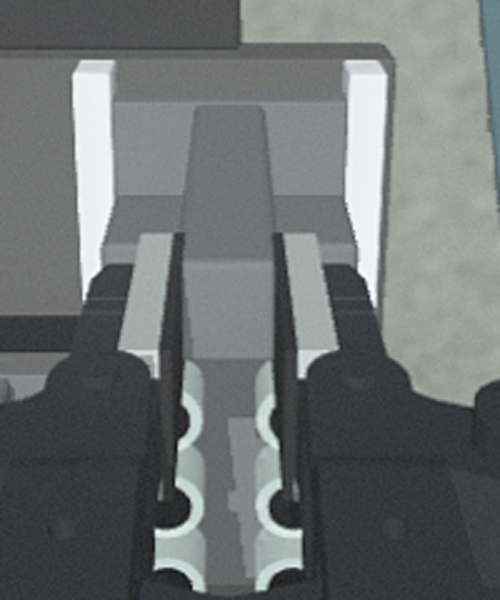

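Centred between the rails again. Lowering.

{"op": "carry_out", "data": {
  "moves": [
    [0.001,0,0.004,0,0,0,1],
    [0,0,0.005,0,0,0,1],
    [0,0,0.005,0,0,0,1],
    [0,0,0.005,0,0,0,1],
    [0,0,0,0,0,0,1],
    [0,0,0,0,0,0,1]
  ]
}}

```text
time_s: 65.03
ee_pos: [509.5, 99.4, 95.5]
orientation: [0.741, 0.672, -0.0, -0.0]
wrist_force: [0.2, 0.4, -2.5]
grip_width: 14.3
```

{"op": "carry_out", "data": {
  "moves": [
    [0,0,0.005,0,0,0,1],
    [0,0,0.004,0,0,0,1],
    [0,0,0,0,0,0,1],
    [0,0,0,0,0,0,1]
  ]
}}

```text
time_s: 65.37
ee_pos: [509.7, 99.4, 86.8]
orientation: [0.741, 0.672, -0.0, -0.0]
wrist_force: [-0.0, 0.8, -2.8]
grip_width: 13.9
```

{"op": "carry_out", "data": {
  "moves": [
    [0,0,0.004,0,0,0,1],
    [0,0,0.003,0,0,0,1],
    [0,0,0,0,0,0,1]
  ]
}}

```text
time_s: 65.62
ee_pos: [509.6, 99.2, 79.5]
orientation: [0.741, 0.672, -0.0, -0.0]
wrist_force: [0.0, -0.6, -2.0]
grip_width: 14.0
```

{"op": "carry_out", "data": {
  "moves": [
    [0,0.004,0.001,0,0,0,1],
    [0,0.008,0,0,0,0,1],
    [0,0.008,0,0,0,0,1],
    [0,0.008,0,0,0,0,1],
    [0,0.008,0,0,0,0,1],
    [0,0.008,0,0,0,0,1],
    [0,0.008,0,0,0,0,1],
    [0,0.008,0,0,0,0,1],
    [0,0.008,0,0,0,0,1],
    [0,0.006,0,0,0,0,1],
    [0,0.004,0.001,0,0,0,1],
    [0,0,0,0,0,0,1]
  ]
}}

```text
time_s: 66.62
ee_pos: [588.7, 91.8, 78.0]
orientation: [0.741, 0.672, 0.0, 0.0]
wrist_force: [0.7, -0.4, -2.7]
grip_width: 13.7
```

```bash
python3 - <<'E'
from h import *
plan(*L2W(-17,72.3),78,LY)
E
```

```text
t 66.62 p [588.7  91.8  78. ] F [ 0.7 -0.4 -2.7] w 13.7 j7 0.78
 shift if kept orient [-0.      0.0151  0.0001]  shift after turn [-0.      0.0151  0.    ]  rot [ 0.0007 -0.0005 -0.0013]
```

{"op": "carry_out", "data": {
  "moves": [
    [0,0.005,0,0,0,0,1],
    [0,0.004,0,0,0,0,1],
    [0,0.003,0,0,0,0,1],
    [0,0.002,0,0,0,0,1],
    [0,0.001,0,0,0,0,1],
    [0,0.001,0,0,0,0,1],
    [0,0,0,0,0,0,1],
    [0,0,0,0,0,0,1]
  ]
}}

```text
time_s: 67.28
ee_pos: [603.6, 90.3, 78.1]
orientation: [0.741, 0.672, 0.0, 0.0]
wrist_force: [-0.8, -0.2, -2.7]
grip_width: 13.7
```

{"op": "carry_out", "data": {
  "moves": [
    [0,0.001,0,0,0,0,1],
    [0,0.001,0,0,0,0,1],
    [0,0,0,0,0,0,1],
    [0,0,0,0,0,0,1]
  ]
}}

```text
time_s: 67.62
ee_pos: [604.5, 90.4, 78.0]
orientation: [0.741, 0.672, -0.001, -0.001]
wrist_force: [-5.1, -0.7, 1.1]
grip_width: 13.9
```

{"op": "carry_out", "data": {
  "moves": [
    [0,0.001,0,0,0,0,1],
    [0,0,0,0,0,0,1],
    [0,0,0,0,0,0,1]
  ]
}}

```text
time_s: 67.87
ee_pos: [604.5, 90.6, 77.8]
orientation: [0.741, 0.672, -0.001, -0.001]
wrist_force: [-7.6, 1.7, 2.8]
grip_width: 14.1
```

{"op": "carry_out", "data": {
  "moves": [
    [0,-0.001,0,0,0,0,0.8],
    [0,0,0,0,0,0,0.6],
    [0,0,0,0,0,0,0.4],
    [0,0,0,0,0,0,0.4],
    [0,0,-0.02,0,0,0,0.4],
    [0,0,-0.03,0,0,0,0.4],
    [0,0,-0.04,0,0,0,0.4],
    [0,0,-0.03,0,0,0,0.4],
    [0,0,-0.01,0,0,0,0.4],
    [0,0,0,0,0,0,0.4]
  ]
}}

```text
time_s: 68.7
ee_pos: [608.2, 90.8, 212.0]
orientation: [0.741, 0.672, 0.003, 0.002]
wrist_force: [-0.2, 1.0, 0.4]
grip_width: 51.4
```

```bash
python3 - <<'E'
from h import *
plan(*L2W(-159,-18),205,LY); snap('wrist','w23'); c=snap('scene','s23')
E
```

```text
t 68.7 p [608.2  90.8 212. ] F [-0.2  1.   0.4] w 51.4 j7 0.9
 shift if kept orient [-0.0914 -0.1463  0.0058]  shift after turn [-0.0912 -0.1464  0.007 ]  rot [ 0.007  -0.0013 -0.0012]
```

View pics/w23.png

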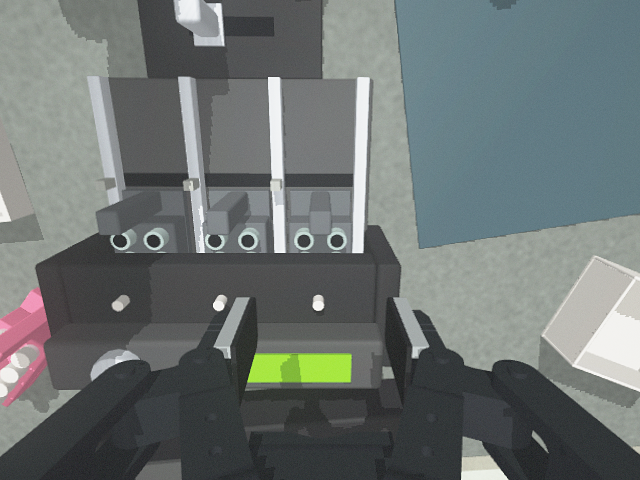

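View pics/s23.png

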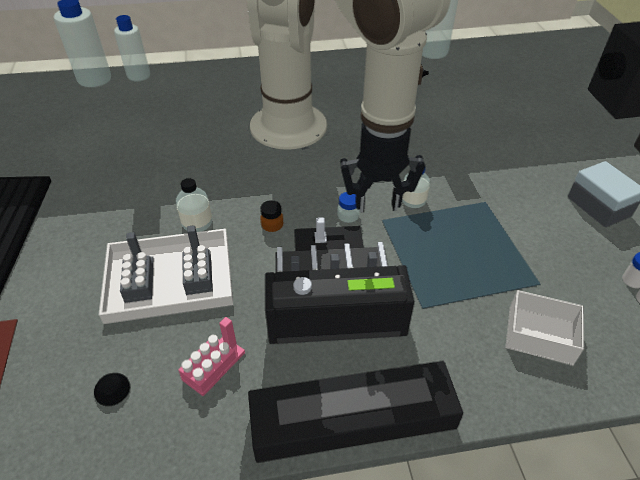

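All three fresh racks are home, with their rear edges in line at row 190. The teeth are over the rails. Now to lock it.

{"op": "carry_out", "data": {
  "moves": [
    [-0.01,-0.015,0,0,0,0,0.4],
    [-0.02,-0.03,0,0,0,0,0.4],
    [-0.02,-0.033,0,0,0,0,0.4],
    [-0.02,-0.033,0,0,0,0,0.4],
    [-0.015,-0.025,0,0,0,0,0.4],
    [-0.006,-0.01,0,0,0,0,0.4],
    [0,0,0,0,0,0,0.4],
    [0,0,0,0,0,0,0.4]
  ]
}}

```text
time_s: 69.47
ee_pos: [450.6, 12.6, 207.2]
orientation: [0.741, 0.671, -0.001, -0.0]
wrist_force: [0.9, -0.4, -1.2]
grip_width: 51.3
```

```bash
python3 - <<'E'
from h import *
plan(*L2W(-159,-18),45,LY); snap('wrist','w24')
E
```

```text
t 69.47 p [450.6  12.6 207.2] F [ 0.9 -0.4 -1.2] w 51.3 j7 1.13
 shift if kept orient [0.0019 0.003  0.1621]  shift after turn [0.0018 0.0028 0.1622]  rot [-0.0011  0.0007 -0.0028]
```

View pics/w24.png

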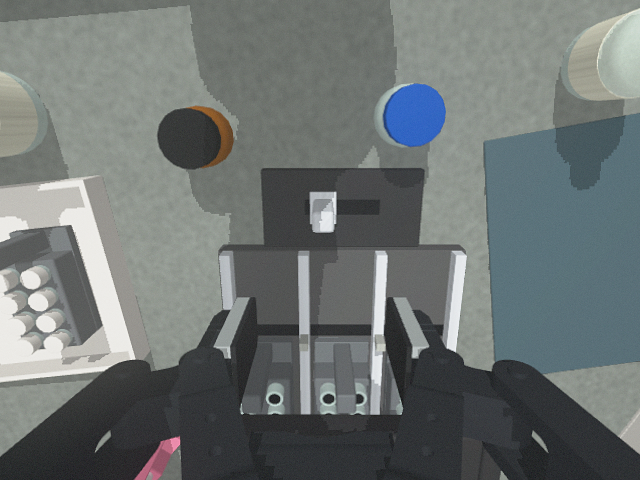

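{"op": "carry_out", "data": {
  "moves": [
    [0.001,0.002,0.015,0,0,0,0.4],
    [0,0,0.03,0,0,0,0.4],
    [0,0,0.03,0,0,0,0.4],
    [0,0,0.03,0,0,0,0.4],
    [0,0,0.03,0,0,0,0.4],
    [0,0,0.015,0,0,0,0.4],
    [0,0,0.006,0,0,0,0.4],
    [0,0,0,0,0,0,0.4],
    [0,0,0,0,0,0,0.4]
  ]
}}

```text
time_s: 70.27
ee_pos: [454.2, 15.7, 52.2]
orientation: [0.74, 0.672, 0.0, -0.0]
wrist_force: [0.4, -0.2, 0.3]
grip_width: 51.4
```

```bash
python3 - <<'E'
from h import *
plan(*L2W(-159,-18),45,LY)
E
```

```text
t 70.27 p [454.2  15.7  52.2] F [ 0.4 -0.2  0.3] w 51.4 j7 0.84
 shift if kept orient [-0.0016 -0.0005  0.0072]  shift after turn [-0.0016 -0.0005  0.0072]  rot [-0.0001 -0.0013  0.0004]
```

{"op": "carry_out", "data": {
  "moves": [
    [-0.002,0,0.007,0,0,0,0.4],
    [0,0,0,0,0,0,0.6],
    [0,0,0,0,0,0,0.8],
    [0,0,0,0,0,0,1],
    [0,0,0,0,0,0,1],
    [0,0,0,0,0,0,1],
    [0,0,0,0,0,0,1]
  ]
}}

```text
time_s: 70.85
ee_pos: [454.0, 13.7, 46.0]
orientation: [0.741, 0.672, 0.001, 0.0]
wrist_force: [-1.9, 3.5, 5.4]
grip_width: 15.2
```

{"op": "carry_out", "data": {
  "moves": [
    [0.003,0,0,0,0,0,1],
    [0.004,0,0,0,0,0,1],
    [0.004,0,0,0,0,0,1],
    [0.004,0,0,0,0,0,1],
    [0.004,0,0,0,0,0,1],
    [0.004,0,0,0,0,0,1],
    [0.004,0,0,0,0,0,1],
    [0.003,0,0,0,0,0,1],
    [0.003,0,0,0,0,0,1],
    [0,0,0,0,0,0,1]
  ]
}}

```text
time_s: 71.68
ee_pos: [457.1, 44.9, 46.0]
orientation: [0.741, 0.672, -0.0, 0.001]
wrist_force: [-1.9, 0.6, 8.1]
grip_width: 15.2
```

{"op": "carry_out", "data": {
  "moves": [
    [0.002,0,0,0,0,0,1],
    [0.002,0,0,0,0,0,1],
    [0.001,0,0,0,0,0,1],
    [0.001,0,0,0,0,0,1],
    [0,0,0,0,0,0,1],
    [0,0,0,0,0,0,1]
  ]
}}

```text
time_s: 72.18
ee_pos: [457.5, 49.6, 46.0]
orientation: [0.741, 0.671, -0.001, 0.001]
wrist_force: [-2.4, -2.3, 9.8]
grip_width: 15.0
```

{"op": "carry_out", "data": {
  "moves": [
    [0.001,0,0,0,0,0,1],
    [0.001,0,0,0,0,0,1],
    [0,0,0,0,0,0,1],
    [0,0,0,0,0,0,1]
  ]
}}

```text
time_s: 72.52
ee_pos: [457.5, 49.6, 45.9]
orientation: [0.742, 0.671, -0.002, 0.002]
wrist_force: [-1.8, -7.3, 11.8]
grip_width: 15.1
```

{"op": "carry_out", "data": {
  "moves": [
    [-0.001,0,0,0,0,0,0.8],
    [0,0,0,0,0,0,0.6],
    [0,0,0,0,0,0,0.4],
    [0,0,0,0,0,0,0.4],
    [0,0,-0.03,0,0,0,0.4],
    [0,0,-0.04,0,0,0,0.4],
    [0,0,-0.04,0,0,0,0.4],
    [0,0,-0.04,0,0,0,0.4],
    [0,0,-0.03,0,0,0,0.4],
    [0,0,0,0,0,0,0.4],
    [0,0,0,0,0,0,0.4]
  ]
}}

```text
time_s: 73.43
ee_pos: [458.5, 52.3, 226.7]
orientation: [0.741, 0.672, 0.001, 0.002]
wrist_force: [-0.0, 0.6, -0.9]
grip_width: 51.5
```

```bash
python3 - <<'E'
from h import *
plan(0,0,0,LY); snap('wrist','w25'); snap('scene','s25'); s=ctrl.observe()
print(W2L(*wpt('w25',[[325,208]],70,s)[0][:2]))
c=load('w25'); po=(s['ee_pos'],Ro.from_quat(s['orientation']).as_matrix())
print(proj(c,[np.r_[L2W(-160,18),70]],po))
E
```

```text
t 73.43 p [458.5  52.3 226.7] F [-0.   0.6 -0.9] w 51.5 j7 1.06
 shift if kept orient [-0.0968 -0.4521  0.2249]  shift after turn [-0.0965 -0.4513  0.2267]  rot [ 0.0041  0.001  -0.0013]
[-163.8283945    23.20040901]
[[318.77549044 212.48973946]]
```

View pics/w25.png

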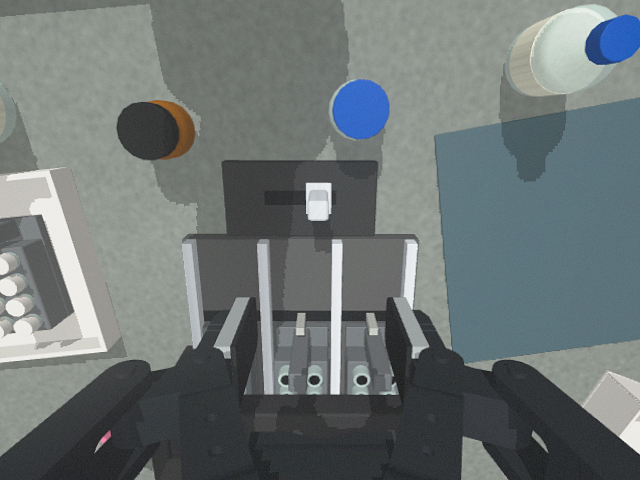

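View pics/s25.png

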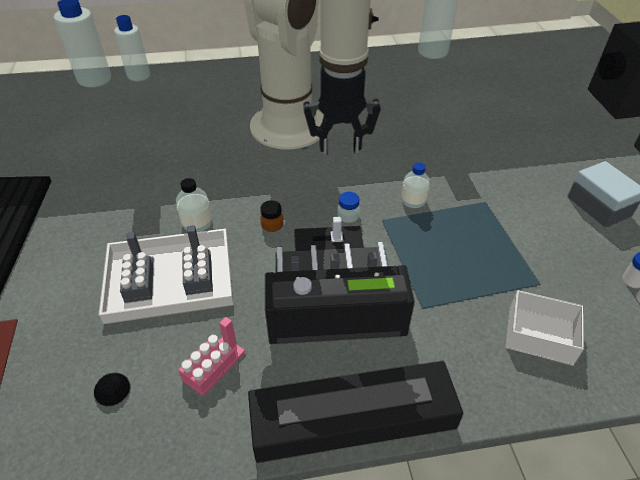

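The lock grip's top is at about (318,209), against (319,212) predicted for the locked stop. The teeth stand mid-lane behind all three racks. Handing in.

{"op": "carry_out", "data": {
  "moves": [
    [0,0,0,0,0,0,0.4],
    [0,0,0,0,0,0,0.4],
    [0,0,0,0,0,0,0.4]
  ]
}}

```text
time_s: 73.78
ee_pos: [456.4, 52.5, 224.1]
orientation: [0.741, 0.672, -0.001, -0.001]
wrist_force: [0.8, 0.5, 0.4]
grip_width: 51.1
```

```bash
python3 -c "
from rig import ctrl
print(ctrl.observe()['wrist_force']); print(ctrl.sign_off())"
```

```text
[0.83208753 0.52063131 0.42211265]
the job is handed in; nothing more can be done
None
```

I finished the rack change and handed it in at about 74 s; the hand-in reported no verdict. Two full racks were present, in the left and middle lanes. Both now stand in the tray, and the three fresh racks are home with the lock across at its locked stop.

**Last checks:**
- **Fresh racks:** each was pushed until the end stop pushed back with 8–10 N, and their rear edges lined up in the wrist picture.
- **Lock:** the grip stopped moving after about 36 mm of travel. Its top sat within about 3 pixels of the predicted locked position, with the visible teeth mid-lane behind the racks.
- **Full racks:** both look upright inside the tray in the last scene picture.
- **Bystanders and gripper:** bottles and jars look where they were, and the gripper hung free with under 1 N on the wrist.

**What went wrong on the way:** my first attempt to set a fresh rack in the right lane hit a tooth. It pushed the lock about 8 mm off open and rolled the rack about 0.1 rad in the grip. A second attempt pressed down at about 62 N on the wrist, under the 120 N limit. I can't rule out that some of it counted as pressing by the gripper's body, which is limited to 40 N. I put the rack back on the mat, slid the lock fully open again and regrasped; the remaining placements went in without contact.

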